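Load a test cartridge under the reader's sprung hold-down arm

TASK

Take the green-tailed test cartridge from the tray and load it into the reader: push its nose along the channel so that it pushes the sprung hold-down arm back and slips beneath it, then slide it on by feel until it meets the sprung contacts, and press it home on them with a light push of about 5 N, never over 10 N. Then let go, so that the arm holds it down flat with its nose on the contacts. Leave the orange cartridge and everything else on the bench alone.

Things in the scene. Friction and masses are not known exactly. Their poses are not given: they have to be found in the camera images.
- green_cartridge: white plastic test cartridge, 105 long x 30 wide x 10 thick, 24 to 42 g, with a green tail; lies flat on the tray. Origin: centre of its underside; x along its length to the nose, z up. The last 9 mm before the nose are bevelled on top (down to 5.5 mm thick) and at the sides; the rear 24 mm (x -52 to -28 mm) is the green ribbed tail, to be held by its two sides (30 mm wide)
- nose (a point): centre of the lower edge of the green cartridge's nose, 52.5 mm ahead of its origin; axes as the cartridge
- reader: cartridge reader, white bench instrument, fixed; x = the way a cartridge goes in, z up. Origin: on the bench, below the point of the channel that the nose reaches at the most. Housing from x = +18 mm on: 190 wide, 135 high. In front of it a dark loading stage, 64 wide, x -75 to +18 mm, with a channel on top, whose level floor is 40 mm above the bench. A loaded cartridge sticks out 30 to 40 mm
- mouth (a point): centre of the channel's mouth, at floor height, 75 mm before the reader's origin; axes as the reader. A ramp rises 6 mm over the first 10 mm up to the level floor. The side rails, 8 mm high, are 33 mm apart inside (cartridge: 30); from 18 mm inside the mouth they flare out to 50 mm apart at the mouth
- contact_track: track in the channel's floor; origin straight above the reader's origin at floor height, x as the reader. On it a black slide is clamped by a thumb screw and carries the nose's stop, a green carriage with five brass contacts (25 wide, 9 high). Where the slide is clamped differs (contacts 0 to 10 mm before the origin) and is not measured: feel for it. Contacts are sprung: 1.5 N, then 8 N per mm, 2 mm at most
- hold_down (a joint): steel sprung hold-down arm (rad): 0 = down, foot 1.5 mm above the floor, in the cartridge's way; grows as it is pushed back and up (limit 0.8); about 0.22 with the cartridge flat beneath it. It hangs from a pin across the channel, 10 mm inside the mouth and 24 mm above the floor, between two ears (61 mm apart outside, 31 mm above the floor), and slopes down into the channel
- foot (a point): lowest point of the arm's orange foot (18 wide), mid-channel. A nose pushed along the floor meets the arm about 41 mm inside the mouth and lies flat beneath it once it is 59 mm inside the mouth. The spring presses with about 5 N when down, 6 to 7 N on a cartridge; pushing the arm back takes up to about 15 N, sliding on beneath it some 6 to 11 N
- tray: pale blue work tray, 170 x 180, floor 4 mm thick, rim 9 mm high; fixed. Origin: centre of its underside; the two cartridges lie roughly along its x axis, noses to +x, about 80 mm apart
- orange_cartridge: bystander: the same cartridge with an orange tail, lying beside the green one on the tray (or in its place: the two swap)
- tip_box: bystander: blue box of pipette tips, 118 x 80 x 62, origin centre of underside
- tube_rack: bystander: white rack of capped blood tubes, 180 x 62 x 107, origin centre of underside
- spray_bottle: bystander: clear bottle with blue spray head, 56 across, 185 tall, origin centre of underside
- control_vial: bystander: small amber vial with red cap, 26 across, 52 tall, origin centre of underside
- kit_box: bystander: flat pink box, 130 x 85 x 38, origin centre of underside
- pen_cup: bystander: grey cup of pens, 76 across, 145 tall, origin centre of underside

How it is judged:
On the way, in this order (a step that is already met when the one before it is completed fails the run):
1. the cartridge's nose has pushed the hold-down arm back and is beneath it, not yet on the contacts (value of joint hold_down above 0.15 rad and contact force between green_cartridge and hold_down above 0.5 N and contact force between green_cartridge and contact_track below 0.3 N), for 0.04 s.
2. the nose is pressed home on the sprung contacts with more than 3 N, beneath the arm (contact force between green_cartridge and contact_track above 3 N and value of joint hold_down above 0.15 rad), for 0.2 s.
At the end, for the whole second after the job is handed in: the green cartridge is let go and at rest, its nose still pressing on the contacts (over 1 N), flat on the stage floor (tilt under 0.06 rad, nose up less than 2.5 mm), centred within 4 mm, in line within 0.08 rad, with the hold-down arm bearing on it (0.16 to 0.30 rad, over 2 N) (z of nose in the frame of mouth below 0.0025 m and y of nose in the frame of mouth between -0.004 and 0.004 m and angle between the x axis of green_cartridge and the x axis of reader, either way round below 0.08 rad and angle between green_cartridge's own z axis and vertical below 0.06 rad and contact force between green_cartridge and contact_track above 1 N and value of joint hold_down between 0.16 and 0.3 rad and contact force between green_cartridge and hold_down above 2 N and linear speed of green_cartridge below 0.01 m/s); the robot touches nothing.
It fails at once if the cartridge is pressed onto the contacts with more than 10 N (contact force between green_cartridge and contact_track above 10 N).
It fails at once if the cartridge is jammed against the reader (floor, rails, arm and contacts together) with more than 60 N (contact force between green_cartridge and reader above 60 N).
It fails at once if another thing on the bench is shifted by more than 15 mm (distance of any of orange_cartridge, tip_box, tube_rack, spray_bottle, control_vial, kit_box, pen_cup from where it was at the start of the episode above 0.015 m).
It also fails if it takes over 64 s, if anything falls off the work surface, if the arm or the gripper's body presses on something with over 40 N, if the wrist force passes 120 N, or if a joint passes its speed limit or range.

ROBOT

A 6-joint arm with a two-finger parallel gripper is mounted at the origin on the work surface. World frame = base frame: x ahead of the robot, y to its left, z up, the work surface at z = 0. Lengths are in m, angles in rad, forces in N, time in s.
With the tool pointing down it reaches from about 0.375 to 0.975 m from the base axis. Payload 3.8 kg.
Tool frame: the origin (TCP) lies between the finger pads; the fingertips stand 17 mm ahead of it and the grasp point (between the pads) lies 2 mm behind it; y points along the fingers, z is the direction in which the jaws open and shut, and the axes are right-handed (so a half turn about y gives the same grasp; the last joint's range is limited). The gripper opens to 85 mm and grips with 20 to 120 N. Pads are 22 mm wide; open, the fingers measure 114 mm over their backs; the gripper's body (76 mm by 85 mm) begins 54 mm behind the grasp point. The pads swing forward as they close: fully open they stand 13 mm farther back than shut.
Start: joints at [-1.306, 0.264, 1.604, -0, 1.274, -0.037], TCP at [0.201, -0.644, 0.219] pointing down, gripper open.
Joint ranges: [-2.63, 2.63], [-0.94, 2.18], [0.31, 2.57], [-1.31, 4.45], [0, 2.66], [-2.55, 2.55]. Speed limits (rad/s): [2.57, 2.57, 3.14, 3.14, 3.14, 3.14].

INTERFACE

Orientations are given as a rotation vector (axis times angle).
In Python, from workcell import bot, eyes, nets gives the robot as it stands. The module is installed in compiled form; this text tells all that it offers.
- The arm moves only by the tool jog_arm, never from a script. Its arguments are lists of equal length, an entry for each row: "turn": the turn, a rotation vector about the tool's x, y, z in rad, a list of three; "slide": the shift along the tool's x, y, z in mm, a list of three; "grip": the opening in per cent of the stroke, from 0 (shut) to 100 (fully open). A call has 1 to 5 rows; each row shifts and turns the commanded pose from where the row before left it, along the tool's axes as they then stand; what a row does not reach is not made up. A row lasts 1/10 s, in which the tool goes at most 50 mm and 8.59 degrees, less where a joint would pass 70% of its speed; a pose out of reach is approached as far as the arm can. A call with a gripper value outside its range is refused whole. The fingers move at their own pace and stop on an object; "newtons" is the grip in N (left out, the last holds). Time passes only in rows, so rows that do not move let the fingers close. It gives the time, the measured TCP pose, the force and the opening at its end, in the units of the state.
- bot.read_state(): the state, without advancing time (a new reading comes with each control period).
- eyes.read_camera(name): name is "side" or "top"; returns a dict with "img" (384x512x3 uint8, red, green, blue), "depth" (384x512 float32, m along the optical axis (not along the pixel's ray), 0 where there is no reading), "intrinsics" (3x3 intrinsics, pixels), "position" and "rotation" of the camera in the world. Camera axes: x right, y down, z forward; pixel columns grow to the right and rows downward; lengths in m; the calibration is good to about 2 mm. A picture is of the moment at which its call begins.
- bot.finish_job(): hands the job in, once; it reports no verdict.
Trained networks look in a picture, given as the dict that the camera call returned (one of the last four; its "shot" number tells which), for a name from the list of things; names that differ only in an ending like _2 or _b are one class to them, and where a whole thing is asked for, a point or a joint stands for the part that bears it (a point fixed in the world has none). Each returns a list of dicts, best first, with "conf" (0 to 1); they miss things now and then, are a little off and sometimes report something else, mostly with a low value. They report only what shows in the picture. A call takes as long as a camera call.
- nets.search_frame(thing, picture): "xyz" ([x, y, z] in m, in the coordinates of the camera as it stood for that picture, good to about 4 mm: the middle of the surface that is visible of it).
The state is a dict: "time": time; "q": joint angles; "joint_vel": joint speeds; "joint_torque": joint torques, N m; "tool_pos": TCP position; "tcp_rot": TCP orientation; "wrist_force": force on the tool from outside, world axes, zero at the start; "torque": the same for the moment, N m; "width": opening from 0.0 (shut) to 1.0 (fully open).
Only numpy, scipy, OpenCV 4.12 (cv2) and the standard library are available. Lean on these libraries where they do the work, as an engineer would, in place of code of your own. Each camera call takes 0.05 s, during which the arm holds its last target.

## Working session

There is one attempt and no reset: what is moved stays moved. The work goes in short steps, Python scripts to look and compute and a tool call to move; the robot and the scene stay as the last step left them, time stands still between calls to the robot, and variables do not carry over. Pictures are saved under pics/ and viewed, and the job is handed in when it is done.

Besides the shell and the picture viewer there is one more tool, called after "Call:" as a command line: name --argument value ..., lists and objects as JSON in quotes. jog_arm: Moves the arm, as the interface text tells. Its arguments: {"type":"object","properties":{"turn":{"type":"array"},"slide":{"type":"array"},"grip":{"type":"array"},"newtons":{"type":"number"}},"required":["turn","slide","grip"]}

```bash
mkdir -p pics; python3 - <<'E'
from workcell import bot, eyes, nets
import cv2, numpy as np, pickle
print(bot.read_state())
for n in ["top","side"]:
    p=eyes.read_camera(n)
    cv2.imwrite(f"pics/{n}0.png",p["img"][:,:,::-1])
    pickle.dump(p,open(f"{n}0.pkl","wb"))
    R=np.array(p["rotation"]);t=np.array(p["position"])
    print(n,p["intrinsics"],t,R)
    for th in ["green_cartridge","nose","reader","mouth","contact_track","foot","hold_down","tray","orange_cartridge"]:
        for d in nets.search_frame(th,p)[:2]:
            print(n,th,round(d["conf"],2),np.round(R@np.array(d["xyz"])+t,4))
E
```

```text
{'time': 0.0, 'q': array([-1.30586073e+00,  2.64745449e-01,  1.60538020e+00,  1.64041908e-05,
        1.27367753e+00, -3.69114932e-02]), 'joint_vel': array([-0.00056321, -0.00052484, -0.00067309,  0.00129844, -0.00105663,
        0.00085487]), 'joint_torque': array([-1.46160266e-03, -5.15122890e+01, -3.67316937e+01, -1.89162365e-04,
        1.30520290e-02, -1.19230100e-05]), 'tool_pos': array([ 0.20046579, -0.64375644,  0.21766389]), 'tcp_rot': array([-0.31337874,  2.06132476, -2.05674705]), 'wrist_force': array([-0.36509114,  0.67130054,  0.26504511]), 'torque': array([ 0.03746884,  0.03070117, -0.06128299]), 'width': 0.9999051300681299}
top [[496.12706678   0.         261.54307791]
 [  0.         496.12706678 189.52261274]
 [  0.           0.           1.        ]] [0.34342755 0.15538839 1.12440825] [-2.14334088  2.13405914 -0.19655809]
top green_cartridge 0.76 [0.2595 0.0715 1.0405]
top nose 0.65 [0.257  0.0689 1.038 ]
top reader 0.83 [-1.0578 -1.2459 -0.2769]
top mouth 0.7 [-1.0487 -1.2367 -0.2677]
top mouth 0.56 [0.7203 0.5322 1.5013]
top contact_track 0.45 [-0.8876 -1.0757 -0.1
[... 161 characters left out ...]
4 [-0.5735 -0.7616  0.2074]
side [[481.5222341    0.         255.30814854]
 [  0.         481.5222341  193.29191899]
 [  0.           0.           1.        ]] [ 0.46657454 -0.67745335  0.67561833] [-2.20307341  0.07998691 -0.06469982]
side green_cartridge 0.8 [ 0.5208 -0.6232  0.7299]
side green_cartridge 0.69 [ 0.4363 -0.7077  0.6453]
side nose 0.58 [ 0.5252 -0.6188  0.7342]
side reader 0.69 [ 0.1382 -1.0058  0.3472]
side reader 0.33 [ 0.3537 -0.7904  0.5627]
side mouth 0.72 [ 0.1365 -1.0075  0.3455]
side foot 0.62 [ 0.1628 -0.9813  0.3718]
side hold_down 0.71 [ 0.1604 -0.9837  0.3694]
side orange_cartridge 0.58 [ 0.3574 -0.7866  0.5665]
side orange_cartridge 0.55 [ 0.1319 -1.0121  0.341 ]
```

Rotation is a rotation vector; redo with that.

```bash
cat > h.py <<'E'
from workcell import bot, eyes, nets
import cv2, numpy as np, pickle
from scipy.spatial.transform import Rotation as Ro
def RT(p): return Ro.from_rotvec(p["rotation"]).as_matrix(), np.array(p["position"])
def cloud(p):
    R,t=RT(p);K=p["intrinsics"];d=p["depth"];v,u=np.indices(d.shape)
    c=np.stack([(u-K[0,2])/K[0,0]*d,(v-K[1,2])/K[1,1]*d,d],-1)
    w=c@R.T+t; w[d<=0]=np.nan
    return w
def proj(p,X):
    R,t=RT(p);K=p["intrinsics"];c=(np.atleast_2d(X)-t)@R
    q=c@K.T; return q[:,:2]/q[:,2:]
def snap(n,tag):
    p=eyes.read_camera(n); cv2.imwrite(f"pics/{n}{tag}.png",p["img"][:,:,::-1]); pickle.dump(p,open(f"{n}{tag}.pkl","wb")); return p
E
python3 - <<'E'
from h import *
for n in ["top","side"]:
    p=snap(n,"1"); R,t=RT(p)
    for th in ["green_cartridge","nose","reader","mouth","contact_track","foot","hold_down","tray","orange_cartridge"]:
        for d in nets.search_frame(th,p)[:2]:
            X=R@np.array(d["xyz"])+t
            print(n,th,round(d["conf"],2),np.round(X,4),proj(p,X)[0].round())
E
```

```text
top green_cartridge 0.91 [0.4859 0.1575 0.0146] [254. 211.]
top nose 0.62 [0.4883 0.1546 0.0169] [255. 209.]
top reader 0.64 [ 0.6452 -0.2902  0.0865] [460. 135.]
top mouth 0.64 [ 0.6485 -0.2884  0.0891] [460. 133.]
top contact_track 0.44 [ 0.6472 -0.2134  0.0496] [419. 138.]
top contact_track 0.28 [0.4889 0.1554 0.0158] [255. 209.]
top foot 0.47 [ 0.6421 -0.1754  0.0526] [403. 140.]
top hold_down 0.47 [ 0.6418 -0.1774  0.0518] [404. 140.]
top tray 0.63 [0.5226 0.1611 0.0045] [253. 195.]
top orange_cartridge 0.89 [0.5675 0.1826 0.013 ] [243. 175.]
top orange_cartridge 0.5 [ 0.641  -0.1718  0.0518] [401. 140.]
side green_cartridge 0.84 [0.4901 0.1477 0.0139] [230. 214.]
side green_cartridge 0.61 [0.5305 0.1489 0.0019] [248. 217.]
side nose 0.7 [0.492 0.147 0.014] [231. 214.]
side reader 0.68 [ 0.6449 -0.283   0.0904] [352. 359.]
side mouth 0.92 [ 0.6472 -0.2802  0.0888] [353. 358.]
side foot 0.59 [ 0.6404 -0.1692  0.0558] [329. 312.]
side hold_down 0.51 [ 0.6418 -0.1757  0.0529] [331. 316.]
side hold_down 0.17 [ 0.6508 -0.283   0.0914] [356. 358.]
side tray 0.66 [0.5313 0.1504 0.0033] [249. 216.]
side orange_cartridge 0.68 [0.567  0.1754 0.0145] [264. 205.]
side orange_cartridge 0.33 [0.5937 0.4739 0.1015] [264. 109.]
```

View pics/top0.png

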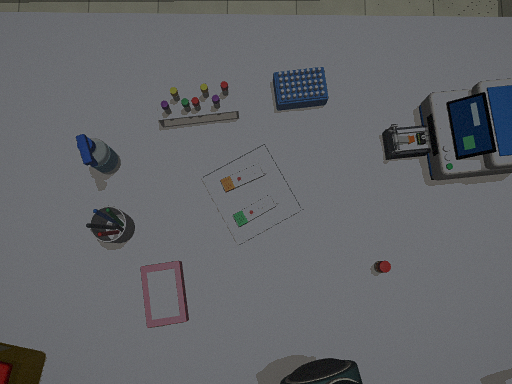

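View pics/side0.png

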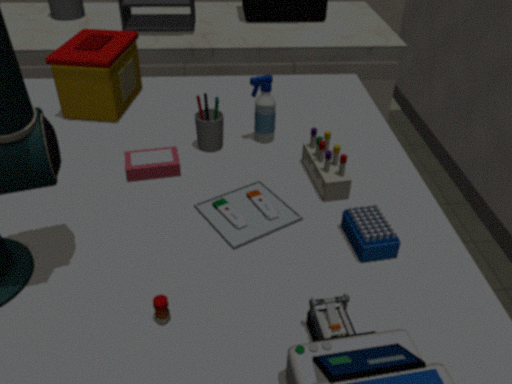

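```bash
python3 - <<'E'
from h import *
p=pickle.load(open("top1.pkl","rb"));im=p["img"][:,:,::-1]
a=cv2.resize(im[160:240,210:310],None,fx=6,fy=6,interpolation=cv2.INTER_CUBIC)
b=cv2.resize(im[100:190,375:475],None,fx=6,fy=6,interpolation=cv2.INTER_CUBIC)
f=lambda x:np.clip(x.astype(float)*1.6,0,255).astype(np.uint8)
cv2.imwrite("pics/ca.png",f(a));cv2.imwrite("pics/cb.png",f(b))
q=pickle.load(open("side1.pkl","rb"));im=q["img"][:,:,::-1]
cv2.imwrite("pics/cc.png",f(cv2.resize(im[270:384,270:400],None,fx=6,fy=5,interpolation=cv2.INTER_CUBIC)))
W=cloud(p)
np.set_printoptions(linewidth=200,suppress=True)
print((W[130:152:2,380:436:3,2]*1000).round())
hsv=cv2.cvtColor(p["img"],cv2.COLOR_RGB2HSV)
m=np.zeros(hsv.shape[:2],bool);m[200:235,225:285]=1
g=m&(hsv[...,0]>45)&(hsv[...,0]<90)&(hsv[...,1]>90)
print("green",g.sum(),np.nanmean(W[g],0)); v,u=np.where(g);print(u.min(),u.max(),v.min(),v.max())
E
```

```text
[[-1. -1. 35. 51. 47. 70. 44. 47. 47. 47. 47. 49. 49. 49. 50. 48. 45. 66. 81.]
 [ 3. 14. 35. 38. 66. 68. 51. 49. 47. 50. 44. 44. 40. 40. 51. 41. 42. 67. 78.]
 [-1. 10. 33. 38. 36. 67. 44. 40. 42. 41. 38. 44. 47. 53. 52. 46. 41. 63. 79.]
 [ 1.  8. 32. 35. 40. 67. 61. 57. 50. 49. 50. 50. 40. 51. 59. 58. 41. 61. 76.]
 [ 1.  7. 29. 33. 37. 70. 60. 62. 54. 47. 46. 52. 39. 52. 57. 56. 40. 58. 76.]
 [-2.  1. 30. 35. 40. 70. 64. 59. 53. 51. 41. 51. 41. 52. 53. 51. 42. 55. 74.]
 [-3.  5. 25. 37. 37. 64. 41. 57. 51. 48. 46. 41. 39. 52. 52. 51. 42. 57. 74.]
 [ 5.  4. 26. 38. 42. 63. 72. 40. 43. 44. 41. 41. 39. 41. 40. 42. 39. 54. 71.]
 [ 1.  0. 21. 40. 43. 67. 61. 41. 38. 41. 51. 46. 47. 49. 50. 49. nan 46. 66.]
 [ 2. -1. 22. 35. 42. 65. 49. 49. 51. 50. 48. 47. 44. 50. 50. 47. 40. 45. 68.]
 [ 6. -4. 15. 36. 34. 71. 70. 70. 45. 41. 35. 41. 40. 40. 44. 41. 40. 46. 66.]]
green 128 [0.46832686 0.1888122  0.01462539]
233 247 211 226
```

View pics/ca.png

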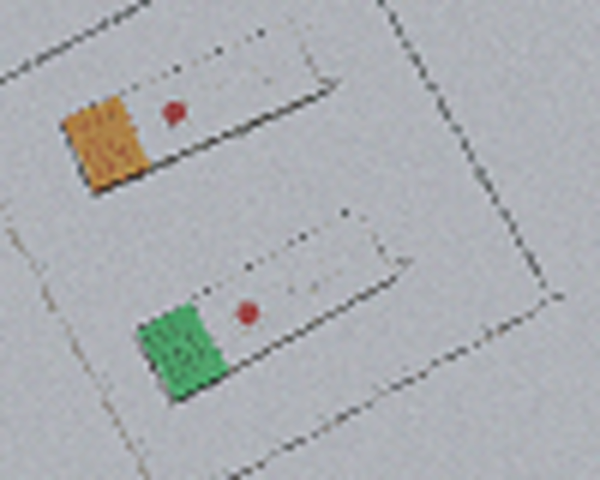

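View pics/cb.png

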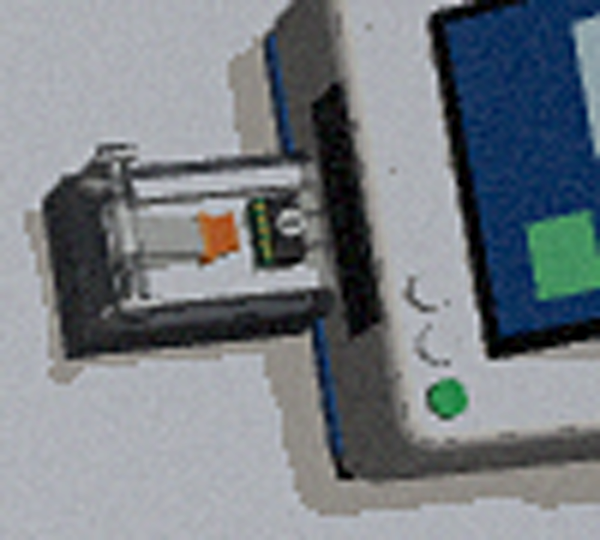

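View pics/cc.png

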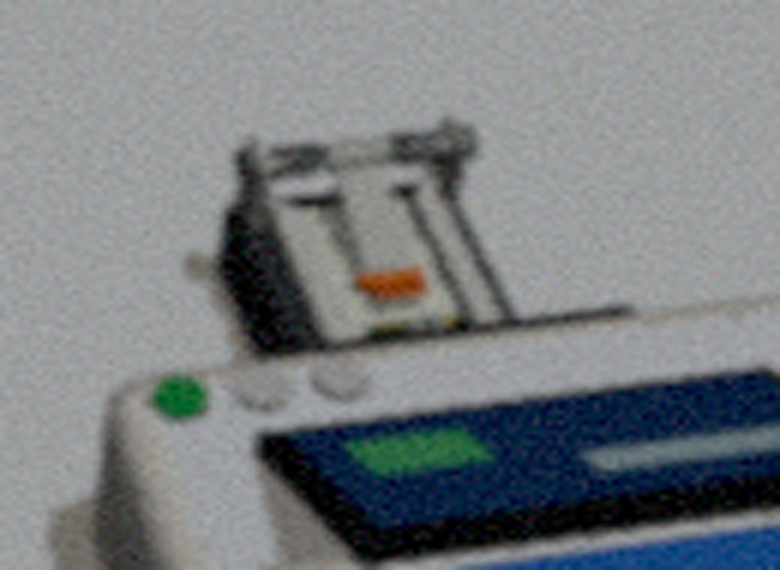

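```bash
cat >> h.py <<'E'
def ray(p,uv,z):
    R,t=RT(p);K=p["intrinsics"]
    uv=np.atleast_2d(uv).astype(float)
    d=np.c_[(uv[:,0]-K[0,2])/K[0,0],(uv[:,1]-K[1,2])/K[1,1],np.ones(len(uv))]@R.T
    s=(z-t[2])/d[:,2]; return t+d*s[:,None]
def ortho(p,c,yaw,z,L,Wd,s=4,name=None):
    # image: right = +x of frame, up = +y; c world xy centre; L,Wd mm, s px/mm
    w,h=int(L*s),int(Wd*s)
    xs=(np.arange(w)-w/2)/s/1000; ys=-(np.arange(h)-h/2)/s/1000
    X,Y=np.meshgrid(xs,ys); c_,s_=np.cos(yaw),np.sin(yaw)
    P=np.stack([c[0]+c_*X-s_*Y,c[1]+s_*X+c_*Y,np.full_like(X,z)],-1).reshape(-1,3)
    uv=proj(p,P).reshape(h,w,2).astype(np.float32)
    o=cv2.remap(p["img"],uv[...,0],uv[...,1],cv2.INTER_CUBIC)[:,:,::-1]
    o=np.clip(o.astype(float)*1.6,0,255).astype(np.uint8)
    for k in range(0,w,10*s): cv2.line(o,(k,0),(k,5 if k%(50*s) else 12),(0,0,255),1)
    for k in range(0,h,10*s): cv2.line(o,(0,k),(5 if k%(50*s) else 12,k),(0,0,255),1)
    if name: cv2.imwrite(name,o)
    return o
E
python3 - <<'E'
from h import *
p=pickle.load(open("top1.pkl","rb"));q=pickle.load(open("side1.pkl","rb"))
b=lambda u,v:(375+(u+.5)/6-.5,100+(v+.5)/6-.5)
for n,P1,P2 in [("base",(270,35),(345,475)),("screen",(432,18),(490,355)),("stagebot",(65,355),(320,318)),("slotL",(315,100),(355,335))]:
    A=ray(p,[b(*P1),b(*P2)],.048);d=A[1]-A[0];print(n,A.round(4).tolist(),np.degrees(np.arctan2(d[1],d[0])))
a=lambda u,v:(210+(u+.5)/6-.5,160+(v+.5)/6-.5)
pts=[a(138,326),a(178,402),a(228,371),a(196,303),a(345,212),a(400,265),a(248,313)]
print(ray(p,pts,.014).round(4))
hsv=cv2.cvtColor(p["img"],cv2.COLOR_RGB2HSV)
for n,pp,lo,hi,box in [("g",p,45,90,(200,235,225,285)),("o",p,5,20,(165,200,210,270)),("g",q,45,90,(190,215,200,240))]:
    hsv=cv2.cvtColor(pp["img"],cv2.COLOR_RGB2HSV)
    m=np.zeros(hsv.shape[:2],bool);m[box[0]:box[1],box[2]:box[3]]=1
    g=m&(hsv[...,0]>lo)&(hsv[...,0]<hi)&(hsv[...,1]>60)
    v,u=np.where(g);X=ray(pp,np.c_[u,v],.014)
    print(n,g.sum(),X.mean(0).round(4),cv2.minAreaRect((X[:,:2]*1000).astype(np.float32)))
E
```

```text
base [[0.7246, -0.2182, 0.048], [0.5546, -0.2374, 0.048]] -173.55191603537747
screen [[0.7318, -0.2804, 0.048], [0.6005, -0.2943, 0.048]] -173.99115847165612
stagebot [[0.5995, -0.1352, 0.048], [0.6142, -0.2313, 0.048]] -81.25514267543241
slotL [[0.699, -0.234, 0.048], [0.6078, -0.2441, 0.048]] -173.67389911275583
[[0.478  0.2058 0.014 ]
 [0.4495 0.1905 0.014 ]
 [0.4612 0.1719 0.014 ]
 [0.4868 0.1841 0.014 ]
 [0.5217 0.1282 0.014 ]
 [0.5016 0.1074 0.014 ]
 [0.4831 0.1646 0.014 ]]
g 141 [0.4686 0.1888 0.014 ] ((468.5273742675781, 188.78375244140625), (30.043088912963867, 23.343502044677734), 30.053083419799805)
o 136 [0.5473 0.2189 0.014 ] ((547.58056640625, 218.62770080566406), (31.24073028564453, 23.97825813293457), 24.448083877563477)
g 81 [0.4678 0.1902 0.014 ] ((467.1401672363281, 189.67124938964844), (33.33162307739258, 21.06496238708496), 32.903682708740234)
```

```bash
python3 - <<'E'
from h import *
p=pickle.load(open("top1.pkl","rb"));q=pickle.load(open("side1.pkl","rb"))
y=np.radians(-60); c=np.array([.4683,.189])+.04*np.array([np.cos(y),np.sin(y)])
o=[ortho(k,c,y,.014,140,60,5) for k in (p,q)]
cv2.imwrite("pics/oa.png",np.vstack(o))
y=np.radians(-83.6)
o=[ortho(k,(.64,-.18),y,z,120,90,6) for k,z in ((p,.048),)]
cv2.imwrite("pics/ob.png",np.vstack(o))
o=[ortho(k,(.64,-.18),y,z,120,90,6) for k,z in ((q,.048),)]
cv2.imwrite("pics/oc.png",np.vstack(o))
E
```

```text
(no output)
```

View pics/oa.png

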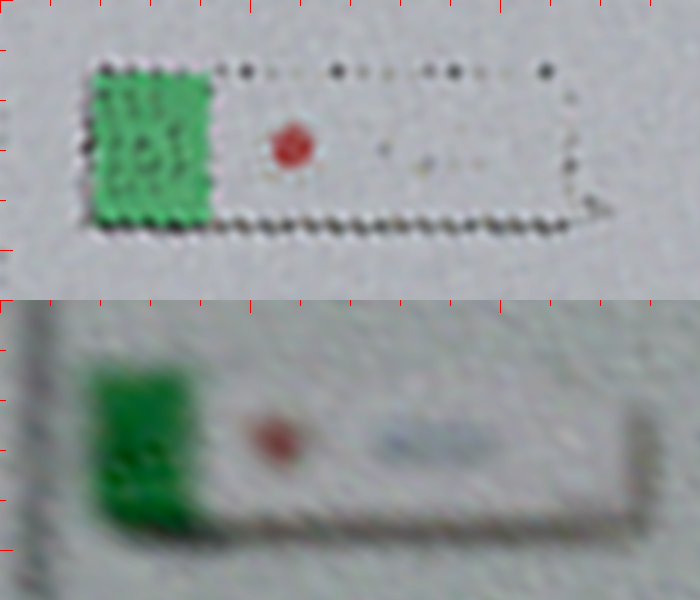

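View pics/ob.png

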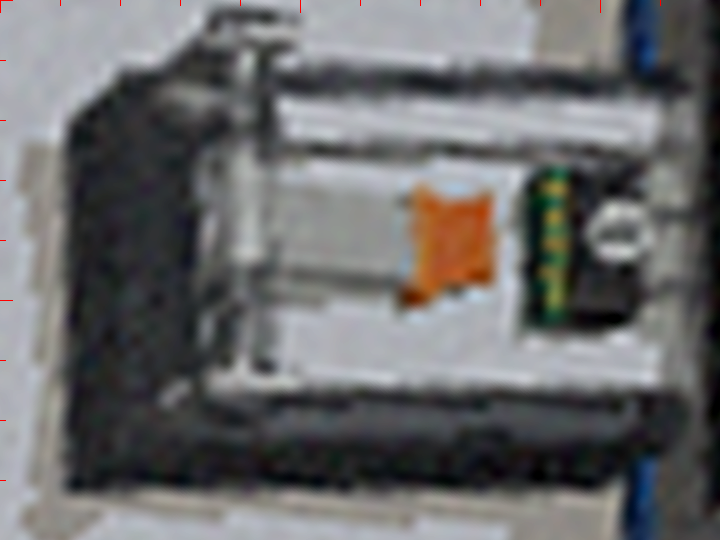

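View pics/oc.png

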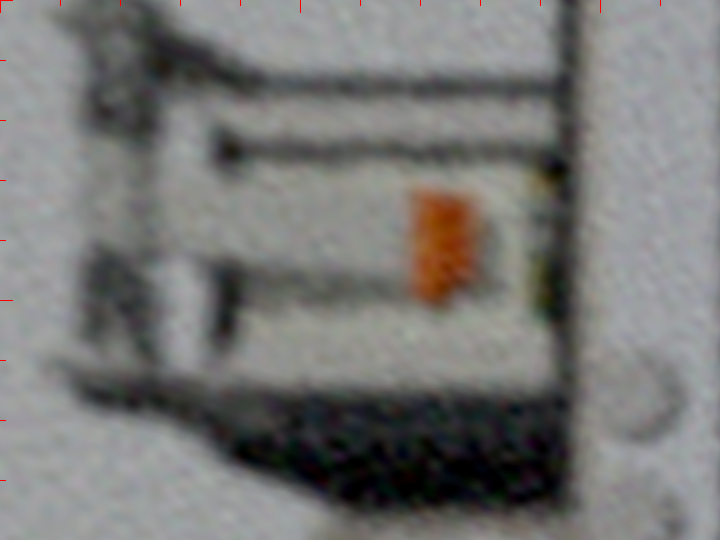

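```bash
python3 - <<'E'
from h import *
s=bot.read_state()
R=Ro.from_rotvec(s["tcp_rot"]).as_matrix();print(R.round(3),np.degrees(s["q"]).round(1))
print("toolz yaw",np.degrees(np.arctan2(R[1,2],R[0,2])),"toolx yaw",np.degrees(np.arctan2(R[1,0],R[0,0])))
E
```

```text
[[-0.955  0.     0.297]
 [-0.297 -0.    -0.955]
 [-0.    -1.     0.   ]] [-74.8  15.1  91.9   0.   73.   -2.1]
toolz yaw -72.70879753718452 toolx yaw -162.70879753203445
```

Call:
jog_arm --turn '[[0,-0.149,0],[0,-0.149,0],[0,-0.149,0],[0,-0.149,0],[0,-0.149,0]]' --slide '[[0,0,0],[0,0,0],[0,0,0],[0,0,0],[0,0,0]]' --grip '[60,60,60,60,60]' --newtons 60

```text
time: 2.5
tool_pos: [0.2006, -0.6445, 0.219]
tcp_rot: [-0.918, 1.58, -1.579]
wrist_force: [0.1, -0.3, -0.4]
width: 0.601
```

Call:
jog_arm --turn '[[0,-0.149,0],[0,-0.149,0],[0,-0.149,0],[0,-0.149,0],[0,-0.149,0]]' --slide '[[0,0,0],[0,0,0],[0,0,0],[0,0,0],[0,0,0]]' --grip '[60,60,60,60,60]'

```text
time: 3.0
tool_pos: [0.2006, -0.6445, 0.219]
tcp_rot: [-1.308, 1.04, -1.04]
wrist_force: [-0.1, 0.1, -0.3]
width: 0.601
```

Call:
jog_arm --turn '[[0,-0.149,0],[0,-0.149,0],[0,0,0]]' --slide '[[0,0,0],[0,0,0],[0,0,0]]' --grip '[60,60,60]'

```text
time: 3.3
tool_pos: [0.2006, -0.6445, 0.219]
tcp_rot: [-1.411, 0.819, -0.819]
wrist_force: [-0.7, -0.9, -0.6]
width: 0.603
```

```bash
cat > go.py <<'E'
# usage: go.py x y z toolx_yaw_deg : slide in current tool axes and turn needed
import sys,numpy as np
from workcell import bot
from scipy.spatial.transform import Rotation as Ro
s=bot.read_state();R=Ro.from_rotvec(s["tcp_rot"]).as_matrix()
T=np.array([float(v) for v in sys.argv[1:4]]);y=np.radians(float(sys.argv[4]))
c,si=np.cos(y),np.sin(y)
Rt=np.array([[c,0,-si],[si,0,c],[0,-1,0]])
print("slide mm",(R.T@(T-s["tool_pos"])*1000).round(1),"turn",Ro.from_matrix(R.T@Rt).as_rotvec().round(4),"yaw",np.degrees(np.arctan2(R[1,0],R[0,0])).round(2),"slide in target axes",(Rt.T@(T-s["tool_pos"])*1000).round(1),"t",round(s["time"],2))
E
python3 go.py .4689 .1889 .12 -60
```

```text
slide mm [-590.3   99.   646.5] turn [-0.     -0.0042  0.    ] yaw -60.24 slide in target axes [-587.6   99.   649. ] t 3.3
```

Call:
jog_arm --turn '[[0,-0.004,0],[0,0,0],[0,0,0],[0,0,0],[0,0,0]]' --slide '[[-32,0,35],[-32,0,35],[-32,0,35],[-32,0,35],[-32,0,35]]' --grip '[60,60,60,60,60]'

```text
time: 3.8
tool_pos: [0.2728, -0.4168, 0.219]
tcp_rot: [-1.411, 0.819, -0.82]
wrist_force: [0.0, -0.6, 0.4]
width: 0.6
```

Call:
jog_arm --turn '[[0,0,0],[0,0,0],[0,0,0],[0,0,0],[0,0,0]]' --slide '[[-32,0,35],[-32,0,35],[-32,0,35],[-32,0,35],[-32,0,35]]' --grip '[60,60,60,60,60]'

```text
time: 4.3
tool_pos: [0.3444, -0.1908, 0.2194]
tcp_rot: [-1.411, 0.819, -0.821]
wrist_force: [1.2, -0.2, 0.7]
width: 0.602
```

Call:
jog_arm --turn '[[0,0,0],[0,0,0],[0,0,0],[0,0,0],[0,0,0]]' --slide '[[-32,10,35],[-32,10,35],[-32,10,35],[-32,10,35],[-32,10,35]]' --grip '[60,60,60,60,60]'

```text
time: 4.8
tool_pos: [0.4163, 0.0355, 0.1692]
tcp_rot: [-1.41, 0.817, -0.82]
wrist_force: [0.5, -0.3, 1.5]
width: 0.599
```

```bash
python3 go.py .4689 .1889 .12 -60
```

```text
slide mm [-107.1   49.3  121.6] turn [-0.0017 -0.0044  0.0011] yaw -60.25 slide in target axes [-106.5   49.2  122.2] t 4.8
```

Call:
jog_arm --turn '[[0,0,0],[0,0,0],[0,0,0],[0,0,0],[0,0,0]]' --slide '[[-30,12,34],[-30,12,34],[-30,12,34],[-17,13,20],[0,0,0]]' --grip '[60,60,60,60,60]'

```text
time: 5.3
tool_pos: [0.4678, 0.1898, 0.1184]
tcp_rot: [-1.413, 0.818, -0.815]
wrist_force: [-0.2, -0.1, 0.5]
width: 0.598
```

```bash
python3 go.py .4689 .1889 .04 -60; python3 -c "
from h import *
p=snap('side','2')
im=p['img'][170:260,180:310,::-1];cv2.imwrite('pics/s2.png',cv2.resize(im,None,fx=6,fy=6))"
```

```text
slide mm [ 1.4 78.4  0.6] turn [ 0.0018 -0.0006 -0.001 ] yaw -60.04 slide in target axes [ 1.3 78.4  0.5] t 5.3
```

View pics/s2.png

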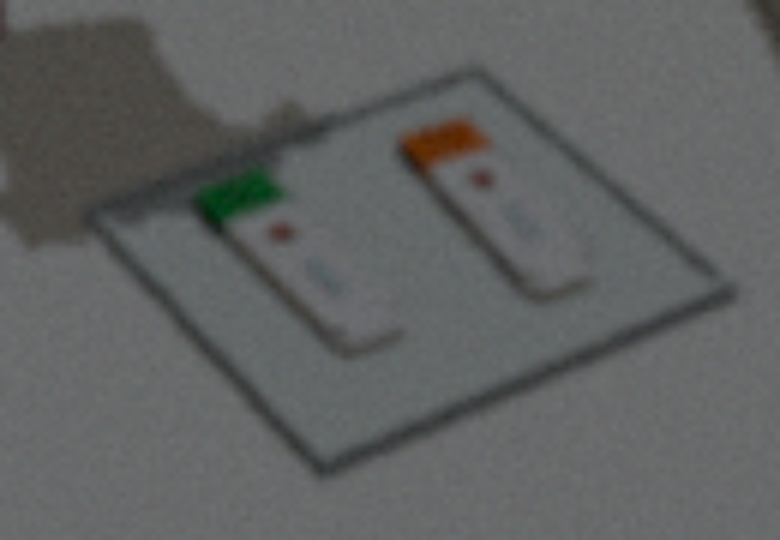

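Call:
jog_arm --turn '[[0,0,0],[0,0,0],[0,0,0],[0,0,0]]' --slide '[[0.7,30,0.3],[0.6,30,0.3],[0,18,0],[0,0,0]]' --grip '[60,60,60,60]'

```text
time: 5.75
tool_pos: [0.4666, 0.1842, 0.0398]
tcp_rot: [-1.416, 0.822, -0.816]
wrist_force: [-0.0, 0.1, -0.1]
width: 0.597
```

```bash
python3 go.py .4689 .1889 .0225 -60; python3 -c "
from h import *
p=snap('side','3')
im=p['img'][140:250,160:310,::-1];cv2.imwrite('pics/s3.png',np.clip(cv2.resize(im,None,fx=5,fy=5)*1.6,0,255).astype(np.uint8))"
```

```text
slide mm [-2.9 17.2  4.5] turn [ 0.0057 -0.0037 -0.0008] yaw -60.21 slide in target axes [-2.9 17.3  4.4] t 5.75
```

View pics/s3.png

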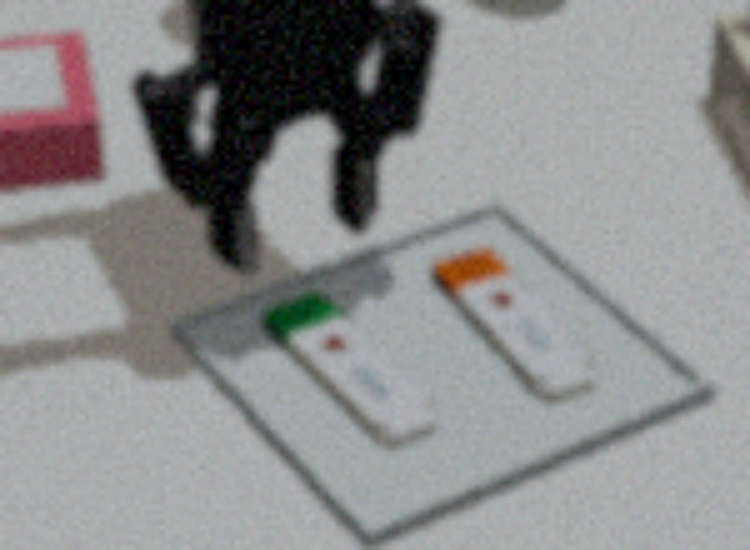

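```bash
python3 go.py .4689 .1889 .0225 -60; python3 -c "
from h import *
s=bot.read_state();print(s['tool_pos'],s['joint_vel'].round(3))
p=pickle.load(open('side3.pkl','rb'))
R=Ro.from_rotvec(s['tcp_rot']).as_matrix()
for w in (-.0255,.0255):
  for d in (.017,.01): print(w,((proj(p,s['tool_pos']+R@[0,d,w])-[160,140])*5).round())
print(((proj(p,[.4689,.1889,.014])-[160,140])*5).round())
W=cloud(p)
for u,v in [(238,262),(360,222)]:
  print(W[140+v//5-1:140+v//5+2,160+u//5].round(4))
"
```

```text
slide mm [-3.1 18.9  2.8] turn [ 0.0027 -0.0033 -0.0003] yaw -60.19 slide in target axes [-3.1 18.9  2.7] t 5.8
[0.46808845 0.18486337 0.04144769] [ 0.004 -0.025 -0.042 -0.    -0.    -0.006]
-0.0255 [[248. 320.]]
-0.0255 [[248. 307.]]
0.0255 [[346. 282.]]
0.0255 [[346. 270.]]
[[300. 314.]]
[[0.4419 0.1624 0.0672]
 [0.4419 0.1595 0.0667]
 [0.4416 0.1636 0.061 ]]
[[0.4965 0.1867 0.0689]
 [0.4965 0.1879 0.0654]
 [0.4966 0.1904 0.061 ]]
```

```bash
python3 -c "
from h import *
p=snap('side','4')
s=bot.read_state();print(s['tool_pos'],s['joint_vel'].round(3),s['time'])
im=p['img'][100:250,130:330,::-1];cv2.imwrite('pics/s4.png',np.clip(cv2.resize(im,None,fx=4,fy=4)*1.6,0,255).astype(np.uint8))
p=snap('top','4')
im=p['img'][140:290,180:330,::-1];cv2.imwrite('pics/t4.png',np.clip(cv2.resize(im,None,fx=4,fy=4)*1.6,0,255).astype(np.uint8))"
```

```text
[0.4694562  0.18545209 0.04266844] [ 0.004 -0.016 -0.028  0.003 -0.004 -0.005] 5.85
```

View pics/s4.png

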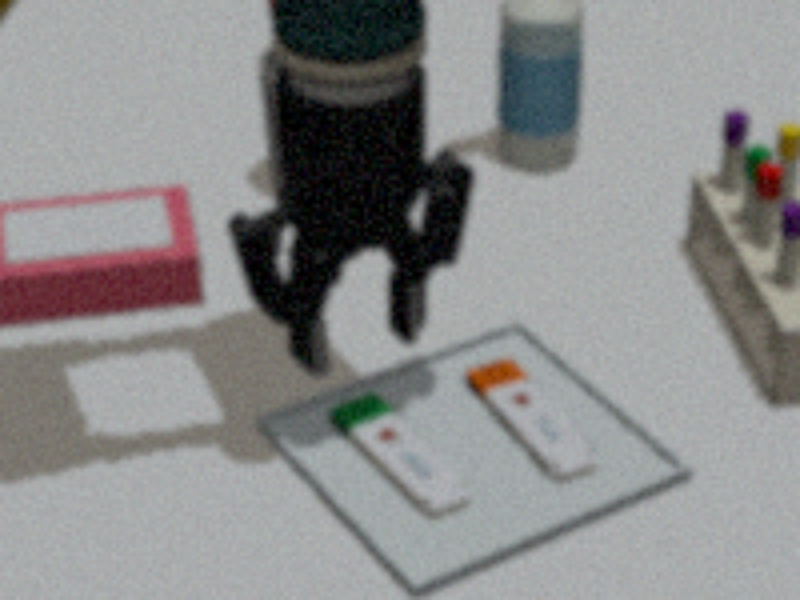

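View pics/t4.png

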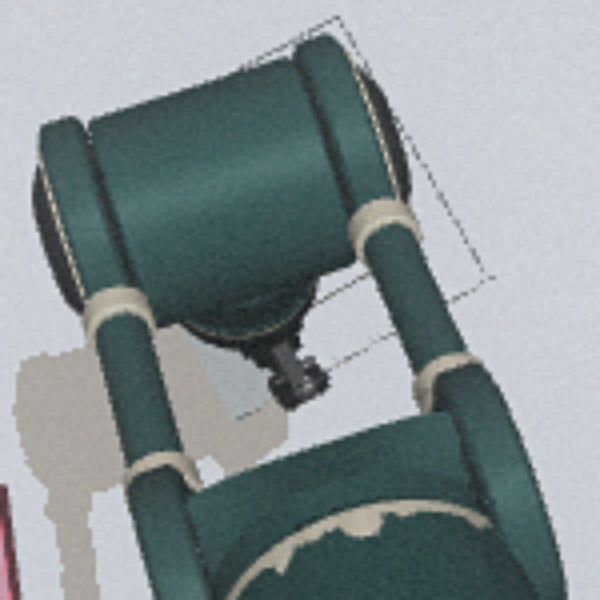

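```bash
python3 -c "
from h import *
np.set_printoptions(suppress=True,linewidth=180)
p=pickle.load(open('side4.pkl','rb'));W=cloud(p)
s=bot.read_state();print(s['time'],s['tool_pos'],s['q'])
R=Ro.from_rotvec(s['tcp_rot']).as_matrix()
for v in range(128,196,4):
  row=[]
  dark=[u for u in range(185,252) if p['img'][v,u].sum()<150]
  if dark:
    P=(W[v,dark]-s['tool_pos'])@R
    print(v,dark[0],dark[-1],'z med',np.nanmedian(W[v,dark,2]).round(3),'rel tool med',np.nanmedian(P,0).round(3),'zrange',np.nanmin(P[:,2]).round(3),np.nanmax(P[:,2]).round(3))
"
```

```text
5.9 [0.47029885 0.18591565 0.04343058] [ 0.32729875  0.12599916  2.12297806 -0.00017324  0.89058561 -0.19373664]
128 197 235 z med 0.224 rel tool med [ 0.032 -0.181 -0.02 ] zrange -0.038 0.084
132 198 235 z med 0.215 rel tool med [ 0.03  -0.172 -0.018] zrange -0.039 0.084
136 198 235 z med 0.206 rel tool med [ 0.031 -0.163 -0.019] zrange -0.039 0.083
140 198 243 z med 0.196 rel tool med [ 0.027 -0.153 -0.013] zrange -0.039 0.083
144 198 247 z med 0.185 rel tool med [ 0.015 -0.142 -0.006] zrange -0.039 0.085
148 199 246 z med 0.163 rel tool med [ 0.011 -0.12   0.003] zrange -0.042 0.172
152 199 245 z med 0.157 rel tool med [ 0.011 -0.114 -0.002] zrange -0.045 0.057
156 188 245 z med 0.154 rel tool med [ 0.011 -0.111 -0.019] zrange -0.068 0.059
160 189 244 z med 0.136 rel tool med [ 0.012 -0.093 -0.012] zrange -0.069 0.057
164 190 243 z med 0.126 rel tool med [ 0.011 -0.082 -0.019] zrange -0.068 0.071
168 191 236 z med 0.127 rel tool med [ 0.011 -0.084 -0.032] zrange -0.066 0.035
172 193 235 z med 0.114 rel tool med [ 0.008 -0.071 -0.034] zrange -0.063 0.036
176 195 235 z med 0.109 rel tool med [ 0.01  -0.066 -0.039] zrange -0.06 0.035
180 199 234 z med 0.098 rel tool med [ 0.01  -0.054 -0.036] zrange -0.057 0.03
184 202 232 z med 0.084 rel tool med [ 0.007 -0.041 -0.035] zrange -0.041 0.023
188 203 210 z med 0.076 rel tool med [ 0.008 -0.033 -0.037] zrange -0.042 -0.032
192 206 211 z med 0.065 rel tool med [ 0.009 -0.022 -0.034] zrange -0.039 -0.029
```

Call:
jog_arm --turn '[[0,0,0],[0,0,0],[0,0,0]]' --slide '[[0,0,0],[0,0,0],[0,0,0]]' --grip '[46,46,46]'

```text
time: 6.2
tool_pos: [0.47, 0.1865, 0.043]
tcp_rot: [-1.411, 0.815, -0.817]
wrist_force: [0.8, -0.3, -0.0]
width: 0.464
```

```bash
python3 go.py .4689 .1889 .0225 -60; python3 -c "
from h import *
p=snap('side','5')
s=bot.read_state();print(s['tool_pos'],s['joint_vel'].round(3),s['time'],s['width'])
R=Ro.from_rotvec(s['tcp_rot']).as_matrix()
for w in (-.0195,.0195):
  for d in (.017,): print(w,((proj(p,s['tool_pos']+R@[0,d,w])-[180,140])*6).round())
im=p['img'][140:240,180:310,::-1];cv2.imwrite('pics/s5.png',np.clip(cv2.resize(im,None,fx=6,fy=6,interpolation=cv2.INTER_CUBIC)*1.6,0,255).astype(np.uint8))
"
```

```text
slide mm [-2.6 20.5  0.2] turn [-0.0018 -0.0008  0.0004] yaw -60.05 slide in target axes [-2.6 20.5  0.2] t 6.2
[0.46978117 0.18648162 0.04271018] [ 0.001  0.005  0.005 -0.001 -0.001 -0.003] 6.25 0.4586431994090717
-0.0195 [[197. 373.]]
0.0195 [[286. 338.]]
```

View pics/s5.png

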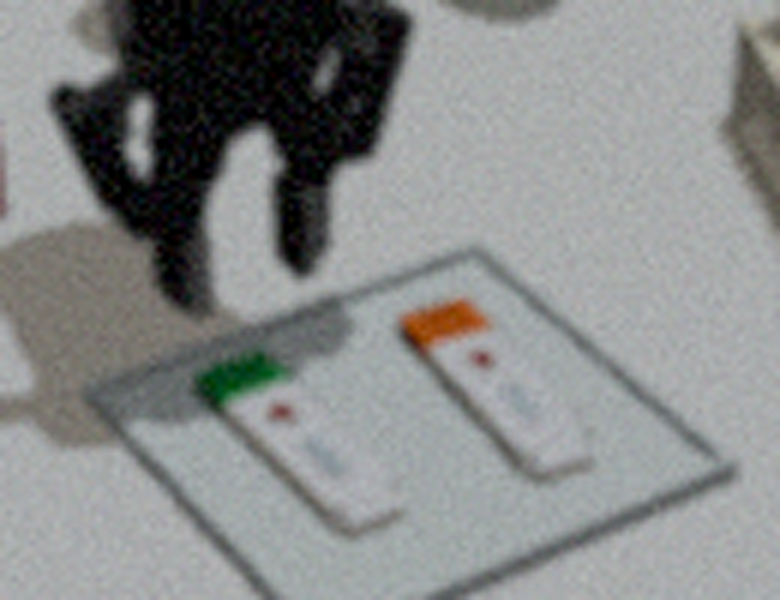

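Call:
jog_arm --turn '[[0,0,0],[0,0,0],[0,0,0]]' --slide '[[-1,7,0],[-1,7,0],[0,0,0]]' --grip '[46,46,46]'

```text
time: 6.55
tool_pos: [0.4668, 0.1877, 0.0263]
tcp_rot: [-1.415, 0.818, -0.814]
wrist_force: [0.7, -0.2, -0.1]
width: 0.461
```

```bash
python3 -c "
from h import *
p=snap('side','6')
s=bot.read_state();print(s['tool_pos'],s['joint_vel'].round(3),s['time'],s['width'])
R=Ro.from_rotvec(s['tcp_rot']).as_matrix()
for w in (-.0195,.0195):
  for d in (.017,): print(w,((proj(p,s['tool_pos']+R@[0,d,w])-[180,140])*6).round())
im=p['img'][140:240,180:310,::-1];cv2.imwrite('pics/s6.png',np.clip(cv2.resize(im,None,fx=6,fy=6,interpolation=cv2.INTER_CUBIC)*1.6,0,255).astype(np.uint8))
"
```

```text
[0.46715097 0.18780749 0.02677989] [-0.004 -0.007 -0.012 -0.001  0.001 -0.001] 6.6 0.45919282202760037
-0.0195 [[191. 405.]]
0.0195 [[280. 370.]]
```

View pics/s6.png

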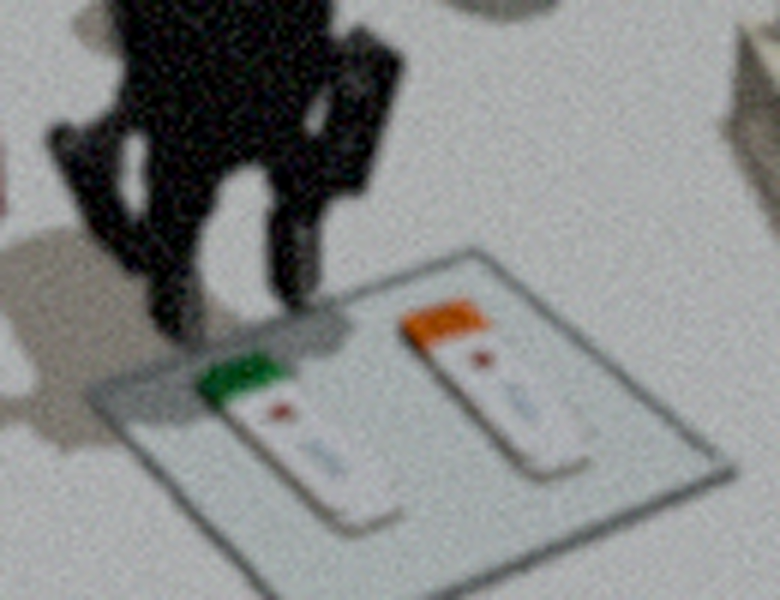

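```bash
python3 -c "
from h import *
np.set_printoptions(suppress=True,linewidth=180)
p=snap('top','6');W=cloud(p)
s=bot.read_state();print(s['tool_pos'],s['time'])
im=p['img'][170:270,190:320,::-1];cv2.imwrite('pics/t6.png',np.clip(cv2.resize(im,None,fx=6,fy=6,interpolation=cv2.INTER_CUBIC)*1.6,0,255).astype(np.uint8))
R=Ro.from_rotvec(s['tcp_rot']).as_matrix()
z=W[...,2]
m=(z>.03)&(z<.2)&(np.abs(W[...,0]-.467)<.1)&(np.abs(W[...,1]-.188)<.1)
v,u=np.where(m);P=(W[m]-s['tool_pos'])@R
for i in range(0,len(v),max(1,len(v)//40)): print(u[i],v[i],W[v[i],u[i]].round(3),P[i].round(3))
q=pickle.load(open('side6.pkl','rb'));Wq=cloud(q)
m=(np.abs(Wq[...,0]-.467)<.1)&(np.abs(Wq[...,1]-.188)<.06)&(q['img'].sum(2)<150)&(Wq[...,2]>.02)&(Wq[...,2]<.3)
P=(Wq[m]-s['tool_pos'])@R
v,u=np.where(m)
for vv in range(v.min(),v.max()+1,3):
  k=v==vv
  if k.any(): print(vv,u[k].min(),u[k].max(),'toolx',np.percentile(P[k,0],[5,50,95]).round(3),'y',np.median(P[k,1]).round(3),'z',P[k,2].min().round(3),P[k,2].max().round(3))
"
```

```text
[0.46761688 0.187912   0.02721797] 6.65
257 214 [0.456 0.152 0.193] [ 0.026 -0.166 -0.028]
253 221 [0.443 0.159 0.192] [ 0.013 -0.165 -0.036]
252 223 [0.441 0.161 0.174] [ 0.01  -0.147 -0.037]
227 225 [0.437 0.209 0.178] [-0.033 -0.151 -0.017]
252 225 [0.439 0.161 0.156] [ 0.009 -0.129 -0.038]
248 226 [0.435 0.169 0.174] [ 0.001 -0.146 -0.038]
231 227 [0.433 0.201 0.181] [-0.029 -0.154 -0.024]
243 227 [0.431 0.178 0.196] [-0.009 -0.169 -0.037]
249 227 [0.436 0.167 0.15 ] [ 0.002 -0.122 -0.038]
235 228 [0.431 0.193 0.179] [-0.023 -0.151 -0.029]
241 228 [0.431 0.182 0.183] [-0.013 -0.156 -0.035]
247 228 [0.434 0.171 0.149] [-0.002 -0.122 -0.038]
239 229 [0.435 0.188 0.109] [-0.016 -0.082 -0.028]
245 229 [0.431 0.175 0.156] [-0.007 -0.129 -0.038]
251 229 [0.432 0.163 0.148] [ 0.004 -0.12  -0.043]
245 230 [0.43  0.175 0.153] [-0.008 -0.126 -0.04 ]
252 230 [0.43  0.161 0.148] [ 0.004 -0.121 -0.046]
245 231 [0.428 0.175 0.147] [-0.008 -0.12  -0.041]
251 231 [0.428 0.163 0.146] [ 0.002 -0.119 -0.047]
246 232 [0.431 0.174 0.092] [-0.006 -0.065 -0.039]
252 232 [0.426 0.161 0.149] [ 0.002 -0.1
[... 2800 characters left out ...]
0 241 toolx [-0.01   0.012  0.017] y -0.085 z -0.067 0.05
171 192 240 toolx [-0.007  0.011  0.018] y -0.08 z -0.066 0.046
174 193 233 toolx [-0.008  0.011  0.017] y -0.082 z -0.062 0.03
177 195 232 toolx [-0.007  0.009  0.013] y -0.067 z -0.059 0.027
180 196 232 toolx [-0.007  0.01   0.014] y -0.068 z -0.057 0.029
183 199 232 toolx [-0.003  0.011  0.015] y -0.061 z -0.053 0.029
186 204 232 toolx [-0.005  0.008  0.012] y -0.044 z -0.034 0.028
189 205 230 toolx [-0.003  0.007  0.012] y -0.04 z -0.034 0.021
192 205 229 toolx [-0.001  0.007  0.011] y -0.033 z -0.034 0.019
195 207 213 toolx [0.005 0.008 0.011] y -0.026 z -0.033 -0.022
198 210 213 toolx [0.005 0.01  0.011] y -0.016 z -0.027 -0.022
```

View pics/t6.png

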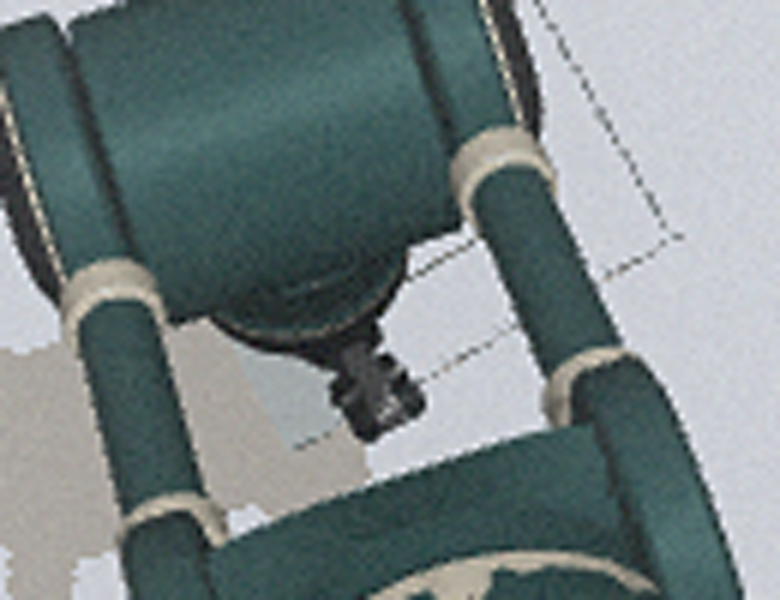

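Call:
jog_arm --turn '[[0,0,0],[0,0,0],[0,0,0]]' --slide '[[0,5,1],[0,5,1],[0,0,0]]' --grip '[55,55,55]'

```text
time: 6.95
tool_pos: [0.4695, 0.1889, 0.0171]
tcp_rot: [-1.413, 0.817, -0.815]
wrist_force: [0.4, -0.1, -0.6]
width: 0.55
```

```bash
cat > look.py <<'E'
import sys
from h import *
cam,tag,v0,v1,u0,u1,f=sys.argv[1],sys.argv[2],*map(int,sys.argv[3:8])
p=snap(cam,tag)
s=bot.read_state();print(s['tool_pos'].round(4),s['wrist_force'].round(1),s['time'],s['width'].round(3))
im=p['img'][v0:v1,u0:u1,::-1];cv2.imwrite(f'pics/{cam[0]}{tag}.png',np.clip(cv2.resize(im,None,fx=f,fy=f,interpolation=cv2.INTER_CUBIC)*1.6,0,255).astype(np.uint8))
E
python3 look.py side 7 140 240 180 310 6
```

```text
Traceback (most recent call last):
  File "look.py", line 5, in <module>
    s=bot.read_state();print(s['tool_pos'].round(4),s['wrist_force'].round(1),s['time'],s['width'].round(3))
                                                                                        ^^^^^^^^^^^^^^^^
AttributeError: 'float' object has no attribute 'round'
```

```bash
sed -i "s/s\['width'\].round(3)/round(s['width'],3)/" look.py
python3 look.py side 7 140 240 180 310 6
```

```text
[0.4699 0.189  0.0177] [-0.3  0.4  0.8] 7.05 0.553
```

View pics/s7.png

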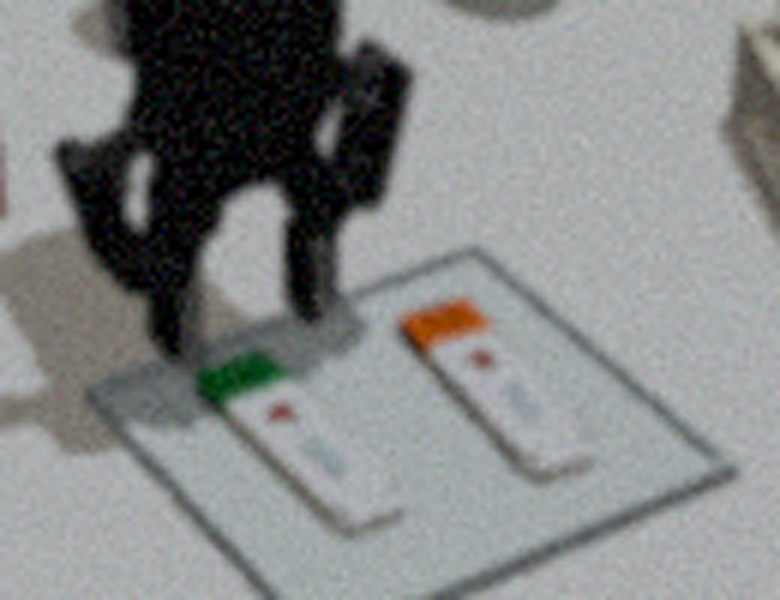

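```bash
python3 -c "
from h import *
np.set_printoptions(suppress=True)
p=pickle.load(open('side7.pkl','rb'));W=cloud(p)
uv=np.array([[180+172/6,140+350/6],[180+312/6,140+316/6]])
for z in (.004,.02,.03,.04): print(z,ray(p,uv,z).round(3).tolist())
for u,v in uv: print(W[int(v)-4:int(v)+2,int(u)].round(3))
# cartridge & bench depth heights
for u,v in [(180+245/6,140+375/6),(180+330/6,140+460/6),(180+600/6,140+100/6),(180+450/6,140+320/6)]:print(W[int(v)-1:int(v)+2,int(u)-1:int(u)+2].reshape(-1,3).mean(0).round(3))
"
```

```text
0.004 [[0.443, 0.22, 0.004], [0.498, 0.24, 0.004]]
0.02 [[0.444, 0.199, 0.02], [0.497, 0.218, 0.02]]
0.03 [[0.444, 0.186, 0.03], [0.497, 0.204, 0.03]]
0.04 [[0.444, 0.172, 0.04], [0.496, 0.19, 0.04]]
[[0.444 0.163 0.059]
 [0.443 0.166 0.054]
 [0.443 0.166 0.051]
 [0.443 0.164 0.05 ]
 [0.443 0.165 0.047]
 [0.443 0.164 0.044]]
[[0.497 0.194 0.05 ]
 [0.496 0.19  0.05 ]
 [0.496 0.191 0.047]
 [0.496 0.191 0.044]
 [0.496 0.19  0.042]
 [0.496 0.191 0.039]]
[0.469 0.19  0.015]
[nan nan nan]
[0.632 0.4   0.001]
[0.551 0.22  0.015]
```

Call:
jog_arm --turn '[[0,0,0],[0,0,0]]' --slide '[[0,4,0],[0,0,0]]' --grip '[55,55]'

```text
time: 7.25
tool_pos: [0.4697, 0.1889, 0.0136]
tcp_rot: [-1.413, 0.816, -0.816]
wrist_force: [0.2, -0.6, 0.1]
width: 0.55
```

Call:
jog_arm --turn '[[0,0,0],[0,0,0],[0,0,0]]' --slide '[[0,4,0],[0,4,0],[0,0,0]]' --grip '[55,55,55]'

```text
time: 7.55
tool_pos: [0.4693, 0.1888, 0.0052]
tcp_rot: [-1.413, 0.817, -0.815]
wrist_force: [0.1, 0.6, 1.3]
width: 0.548
```

```bash
python3 look.py side 8 140 240 180 310 6
```

```text
[0.4696 0.1889 0.0055] [-0.9 -0.2  0.7] 7.6 0.546
```

View pics/s8.png

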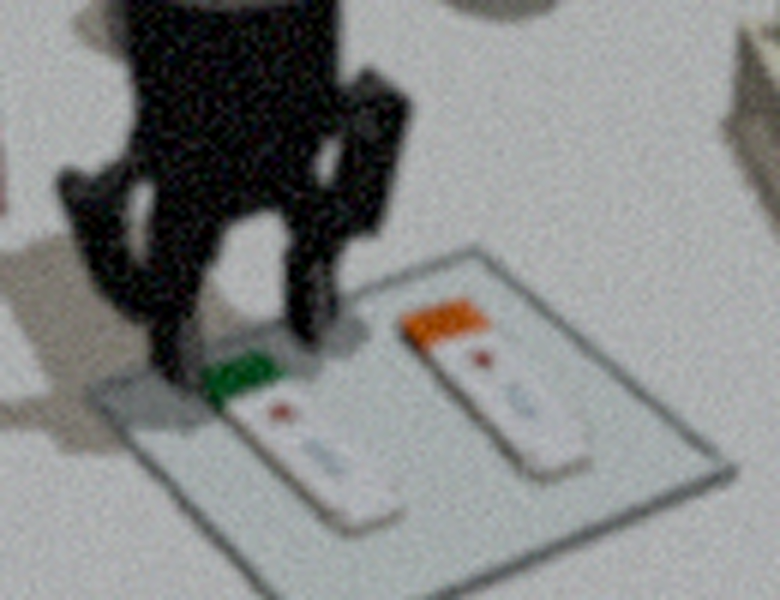

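Call:
jog_arm --turn '[[0,0,0],[0,0,0],[0,0,0],[0,0,0]]' --slide '[[0,0,4],[0,5,0],[0,5,0],[0,0,0]]' --grip '[55,55,55,55]'

```text
time: 8.0
tool_pos: [0.4727, 0.1908, -0.005]
tcp_rot: [-1.414, 0.817, -0.815]
wrist_force: [-0.4, 0.0, -0.1]
width: 0.552
```

```bash
python3 look.py side 9 140 240 180 310 6
```

```text
[ 0.4728  0.1908 -0.0047] [0.7 0.1 0. ] 8.05 0.546
```

View pics/s9.png

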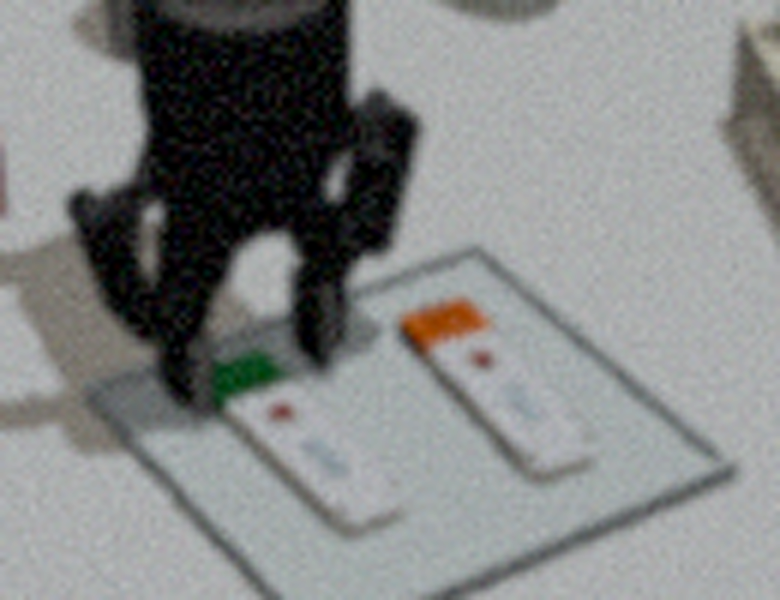

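Call:
jog_arm --turn '[[0,0,0],[0,0,0],[0,0,0]]' --slide '[[0,0,0],[0,4,0],[0,0,0]]' --grip '[48,48,48]'

```text
time: 8.35
tool_pos: [0.4732, 0.1909, -0.0084]
tcp_rot: [-1.413, 0.816, -0.816]
wrist_force: [0.0, -0.2, -0.2]
width: 0.485
```

```bash
python3 look.py side 10 140 240 180 310 6
```

```text
[ 0.4732  0.1909 -0.0083] [-0.  -0.5  0.1] 8.4 0.481
```

View pics/s10.png

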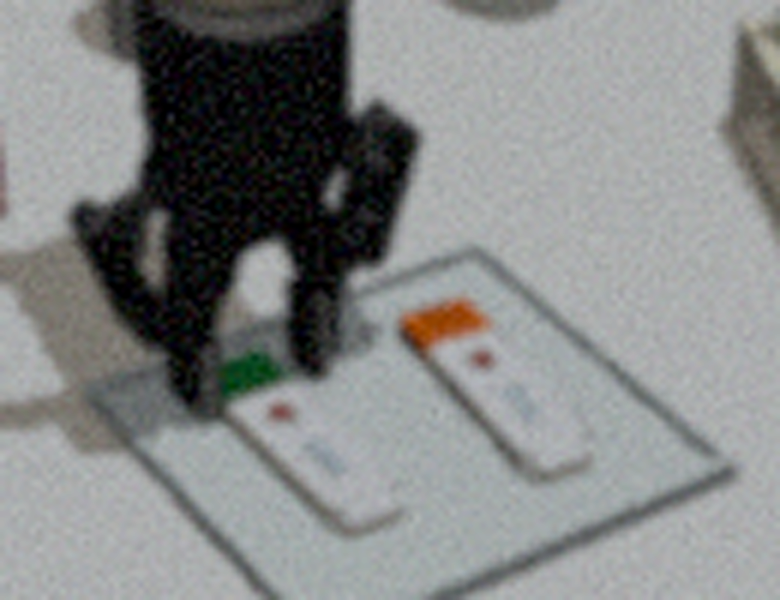

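Call:
jog_arm --turn '[[0,0,0],[0,0,0]]' --slide '[[0,3,0],[0,0,0]]' --grip '[46,46]'

```text
time: 8.6
tool_pos: [0.4738, 0.1912, -0.0097]
tcp_rot: [-1.412, 0.816, -0.816]
wrist_force: [-4.1, -2.1, 10.4]
width: 0.462
```

Call:
jog_arm --turn '[[0,0,0],[0,0,0]]' --slide '[[0,2,0],[0,0,0]]' --grip '[46,46]'

```text
time: 8.8
tool_pos: [0.4739, 0.1912, -0.0098]
tcp_rot: [-1.413, 0.816, -0.816]
wrist_force: [-10.0, -3.0, 27.1]
width: 0.455
```

```bash
python3 look.py side 11 140 240 180 310 6; python3 -c "
from h import *
p=pickle.load(open('side11.pkl','rb'));W=cloud(p)
for u in (212,213,214,231,232,233): print(u,[ (v,W[v,u].round(3).tolist()) for v in range(200,212)])"
```

```text
[ 0.4739  0.1912 -0.0098] [-8.3 -3.1 27.4] 8.85 0.46
212 [(200, [0.452, 0.169, 0.038]), (201, [0.451, 0.17, 0.034]), (202, [0.451, 0.172, 0.03]), (203, [0.451, 0.173, 0.026]), (204, [0.451, 0.17, 0.026]), (205, [0.451, 0.168, 0.024]), (206, [0.451, 0.168, 0.022]), (207, [0.451, 0.171, 0.017]), (208, [0.451, 0.17, 0.014]), (209, [0.451, 0.169, 0.013]), (210, [0.45, 0.175, 0.005]), (211, [0.45, 0.173, 0.004])]
213 [(200, [0.454, 0.169, 0.038]), (201, [0.454, 0.17, 0.034]), (202, [0.453, 0.173, 0.029]), (203, [0.453, 0.169, 0.029]), (204, [0.453, 0.17, 0.026]), (205, [0.453, 0.17, 0.023]), (206, [0.453, 0.168, 0.022]), (207, [0.453, 0.171, 0.016]), (208, [0.453, 0.17, 0.014]), (209, [0.453, 0.177, 0.006]), (210, [0.453, 0.175, 0.005]), (211, [0.453, 0.17, 0.006])]
214 [(200, [0.456, 0.17, 0.036]), (201, [0.456, 0.173, 0.032]), (202, [0.456, 0.173, 0.029]), (203, [0.456, 0.172, 0.027]), (204, [0.456, 0.172, 0.024]), (205, [0.455, 0.169, 0.023]), (206, [0.455, 0.173, 0.018]), (207, [0.455, 0.172, 0.016]), (208, [0.455, 0.172, 0.013]), (209, [0.455, 0.171, 0.011]), (210, [0.455, 0.172, 0.0
[... 425 characters left out ...]
0.017]), (201, [0.496, 0.193, 0.015]), (202, [0.496, 0.196, 0.01]), (203, [0.496, 0.192, 0.01]), (204, [0.496, 0.195, 0.004]), (205, [0.496, 0.188, 0.007]), (206, [0.496, 0.185, 0.006]), (207, [0.495, 0.172, 0.014]), (208, [0.495, 0.166, 0.015]), (209, [0.495, 0.162, 0.016]), (210, [0.495, 0.159, 0.015]), (211, [0.495, 0.157, 0.014])]
233 [(200, [0.498, 0.192, 0.018]), (201, [0.498, 0.191, 0.016]), (202, [0.498, 0.193, 0.012]), (203, [0.498, 0.19, 0.011]), (204, [0.498, 0.195, 0.004]), (205, [0.498, 0.193, 0.003]), (206, [0.498, 0.186, 0.005]), (207, [0.498, 0.174, 0.012]), (208, [0.497, 0.167, 0.015]), (209, [0.497, 0.163, 0.015]), (210, [0.497, 0.161, 0.014]), (211, [0.497, 0.157, 0.014])]
```

View pics/s11.png

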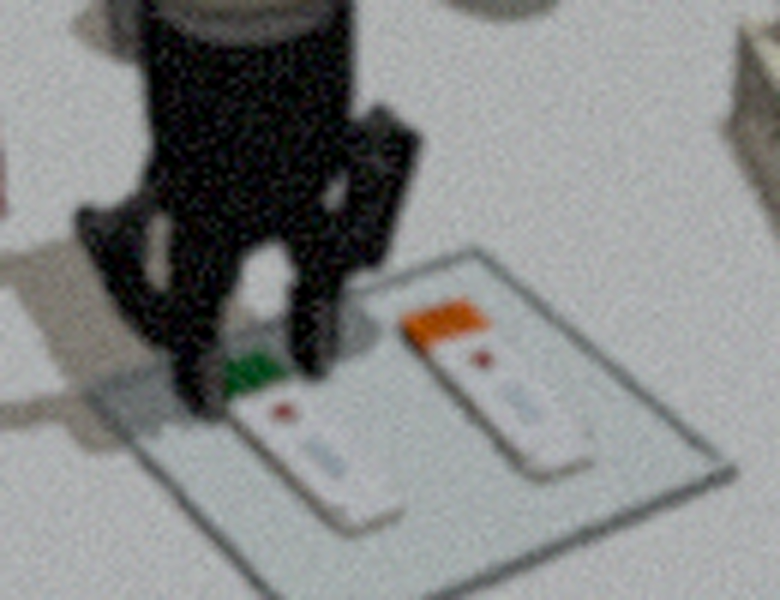

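Call:
jog_arm --turn '[[0,0,0],[0,0,0],[0,0,0]]' --slide '[[0,-6,0],[0,0,0],[0,0,0]]' --grip '[46,46,46]'

```text
time: 9.15
tool_pos: [0.4736, 0.1911, -0.0071]
tcp_rot: [-1.412, 0.816, -0.816]
wrist_force: [-0.1, 0.3, 0.0]
width: 0.463
```

Call:
jog_arm --turn '[[0,0,0],[0,0,0],[0,0,0],[0,0,0],[0,0,0]]' --slide '[[0,0,0],[0,0,0],[0,0,0],[0,0,0],[0,0,0]]' --grip '[38,34,25,20,20]' --newtons 60

```text
time: 9.65
tool_pos: [0.4735, 0.191, -0.0072]
tcp_rot: [-1.412, 0.816, -0.816]
wrist_force: [0.2, -0.8, 1.2]
width: 0.328
```

```bash
python3 look.py side 12 140 240 180 310 6
```

```text
[ 0.4735  0.1911 -0.0072] [-0.2 -0.9  0.5] 9.7 0.33
```

View pics/s12.png

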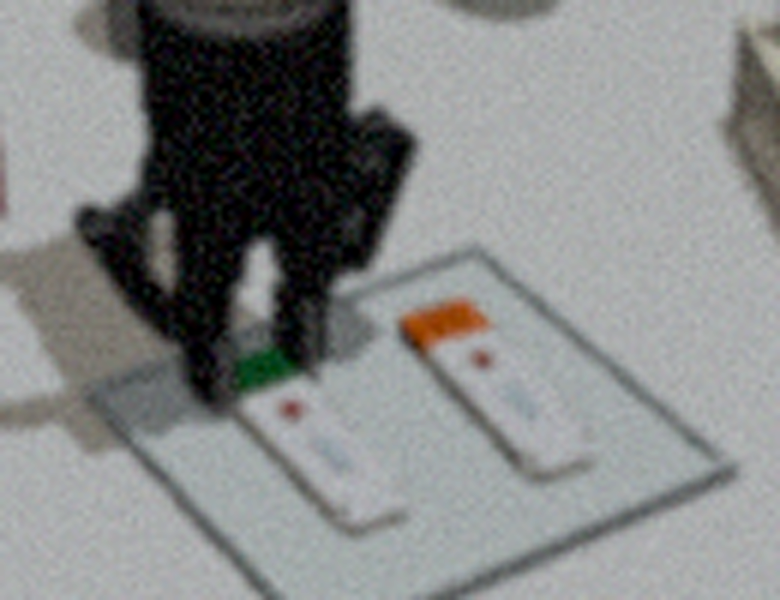

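Call:
jog_arm --turn '[[0,0,0],[0,0,0],[0,0,0],[0,0,0]]' --slide '[[0,-5,0],[0,-15,0],[0,-30,0],[0,0,0]]' --grip '[20,20,20,20]'

```text
time: 10.1
tool_pos: [0.4767, 0.1922, 0.0468]
tcp_rot: [-1.407, 0.811, -0.819]
wrist_force: [0.8, 1.2, 1.0]
width: 0.332
```

```bash
python3 look.py side 13 120 240 180 310 5
```

```text
[0.4756 0.1918 0.0453] [ 0.1 -0.3 -1.2] 10.15 0.331
```

View pics/s13.png

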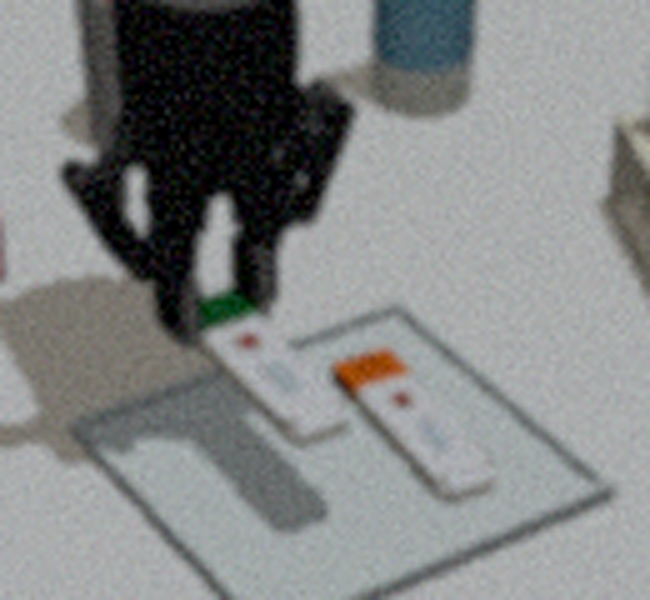

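```bash
python3 go.py .634 -.036 .085 -83.6
```

```text
slide mm [276.5 -39.4  23.6] turn [-5.100e-03  4.113e-01 -1.000e-04] yaw -60.03 slide in target axes [244.  -39.7 132. ] t 10.15
```

Call:
jog_arm --turn '[[0,0.1,0],[0,0.137,0],[0,0.137,0],[0,0.037,0],[0,0,0]]' --slide '[[0,-10,0],[0,-20,0],[0,-10,0],[0,0,0],[25,0,13]]' --grip '[20,20,20,20,20]'

```text
time: 10.65
tool_pos: [0.4875, 0.1689, 0.0822]
tcp_rot: [-1.262, 1.127, -1.123]
wrist_force: [0.2, 0.3, -1.1]
width: 0.33
```

Call:
jog_arm --turn '[[0,0,0],[0,0,0],[0,0,0],[0,0,0],[0,0,0]]' --slide '[[35,0,20],[40,0,21],[40,0,21],[40,0,21],[40,0,21]]' --grip '[20,20,20,20,20]'

```text
time: 11.15
tool_pos: [0.6141, -0.016, 0.0815]
tcp_rot: [-1.261, 1.128, -1.125]
wrist_force: [0.7, 1.2, -0.1]
width: 0.328
```

Call:
jog_arm --turn '[[0,0,0],[0,0,0],[0,0,0]]' --slide '[[24,0,15],[0,0,0],[0,0,0]]' --grip '[20,20,20]'

```text
time: 11.45
tool_pos: [0.631, -0.0371, 0.0815]
tcp_rot: [-1.261, 1.13, -1.126]
wrist_force: [-0.4, -1.0, -1.3]
width: 0.331
```

```bash
python3 go.py .634 -.036 .085 -83.6;python3 look.py side 14 204 384 230 400 4; python3 look.py top 14 90 220 330 480 5
```

```text
slide mm [-0.7 -3.5  3.1] turn [ 0.0026 -0.0013 -0.0009] yaw -83.67 slide in target axes [-0.7 -3.5  3.1] t 11.45
[ 0.6305 -0.0363  0.0816] [-0.7  0.5 -0.6] 11.5 0.332
[ 0.6305 -0.0358  0.0818] [-0.1  0.1 -0.2] 11.55 0.329
```

View pics/s14.png

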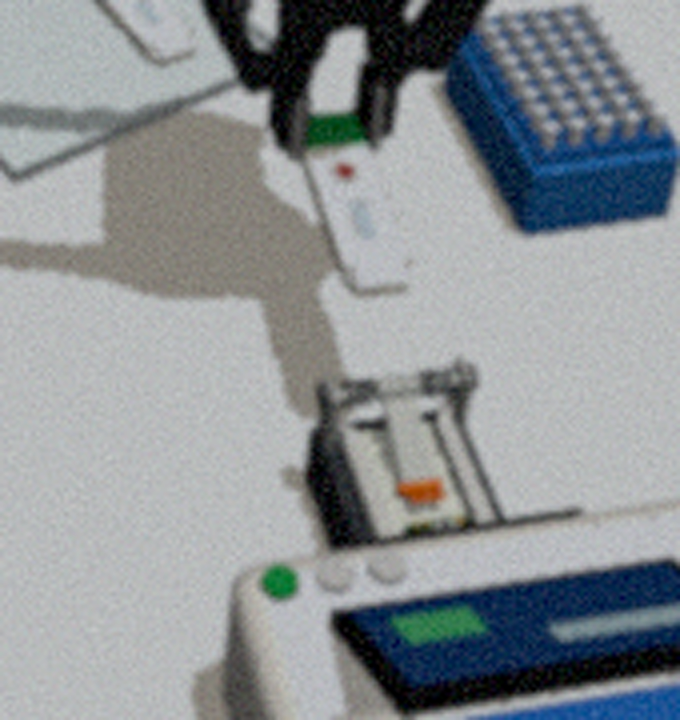

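View pics/t14.png

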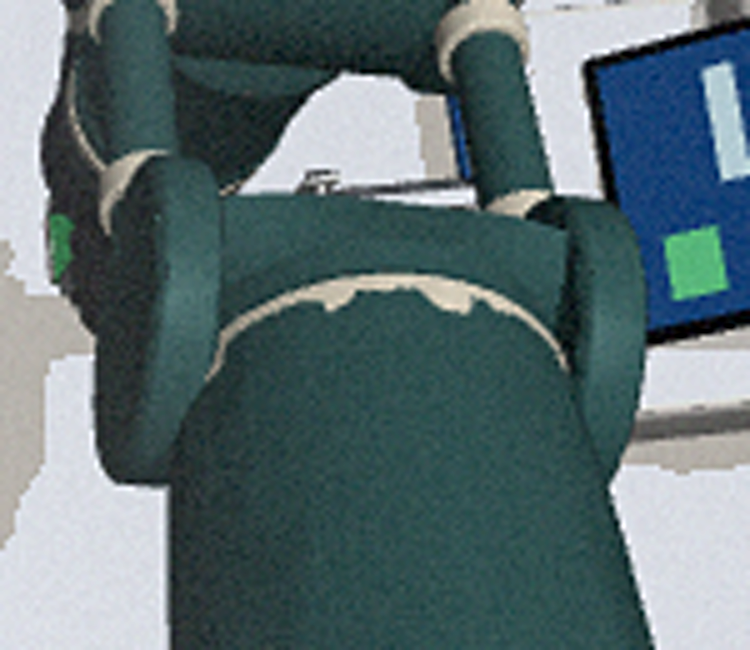

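```bash
cat > cart.py <<'E'
import sys
from h import *
np.set_printoptions(suppress=True,linewidth=160)
y=np.radians(-83.6);EX=np.array([np.cos(y),np.sin(y),0]);EY=np.array([-np.sin(y),np.cos(y),0])
A=np.array([.64,-.18,0])+.005*EY     # channel axis
def rd(W): 
    d=W-A; return np.stack([d@EX,d@EY,d[...,2]],-1)*1000   # s (mouth about -36), lateral, z in mm
def fromrd(P): P=np.atleast_2d(P)/1000.; return A+P[:,:1]*EX+P[:,1:2]*EY+P[:,2:]*[0,0,1]
E
cat > m14.py <<'E'
from cart import *
p=pickle.load(open(sys.argv[1],'rb'));W=rd(cloud(p))
z0,z1=float(sys.argv[2]),float(sys.argv[3])
g=p['img'].astype(int).sum(2)
m=(W[...,2]>z0)&(W[...,2]<z1)&(W[...,0]>-170)&(W[...,0]<-20)&(np.abs(W[...,1])<40)&(g>230)
P=W[m];print(len(P))
for a in range(-150,-20,8):
    k=(P[:,0]>=a)&(P[:,0]<a+8)
    if k.sum()>3: print(a,k.sum(),'lat',P[k,1].min().round(1),P[k,1].max().round(1),'z',np.median(P[k,2]).round(1))
E
python3 m14.py side14.pkl 70 130
```

```text
682
-142 6 lat 26.2 30.1 z 107.5
-134 43 lat -18.9 22.6 z 102.9
-126 54 lat -14.2 15.7 z 103.2
-118 47 lat -14.3 16.3 z 103.4
-110 62 lat -15.1 14.9 z 103.3
-102 57 lat -14.8 14.5 z 103.4
-94 52 lat -15.3 14.4 z 103.7
-86 64 lat -15.3 14.8 z 103.6
-78 67 lat -15.8 14.1 z 103.4
-70 61 lat -15.8 13.0 z 103.1
-62 84 lat -16.3 12.7 z 101.5
-54 59 lat -13.3 10.5 z 98.3
-38 4 lat -28.5 28.7 z 71.4
-30 19 lat -29.4 32.0 z 70.8
```

Call:
jog_arm --turn '[[0,-0.03,0],[0,0,0]]' --slide '[[0,10,-1],[0,10,0]]' --grip '[20,20]'

```text
time: 11.75
tool_pos: [0.6302, -0.0354, 0.0628]
tcp_rot: [-1.274, 1.103, -1.103]
wrist_force: [0.8, 0.3, -0.5]
width: 0.329
```

```bash
python3 look.py side 15 204 384 230 400 4; python3 m14.py side15.pkl 60 110; python3 - <<'E'
from cart import *
for f in ['side15.pkl','top1.pkl','side1.pkl']:
    p=pickle.load(open(f,'rb'));W=rd(cloud(p))
    m=(W[...,2]>60)&(W[...,2]<76)&(np.abs(W[...,1])<36)&(W[...,0]>-42)&(W[...,0]<-5)
    for lo,hi in ((-36,-24),(-24,24),(24,36)):
        k=m&(W[...,1]>lo)&(W[...,1]<hi);P=W[k]
        if len(P): print(f,lo,len(P),'s',np.percentile(P[:,0],[2,50,98]).round(1),'lat',np.percentile(P[:,1],[2,98]).round(1),'z',np.percentile(P[:,2],[5,50,98]).round(1))
    # orange foot
    hsv=cv2.cvtColor(p['img'],cv2.COLOR_RGB2HSV)
    k=(np.abs(W[...,1])<20)&(np.abs(W[...,0]-15)<25)&(hsv[...,0]<18)&(hsv[...,1]>150)&(W[...,2]>30)&(W[...,2]<70)
    P=W[k];print(f,'foot',len(P),np.percentile(P,[3,50,97],axis=0).round(1).tolist())
    k=(np.abs(W[...,1])<20)&(np.abs(W[...,0]-30)<12)&(hsv[...,0]>20)&(hsv[...,0]<80)&(hsv[...,1]>120)&(W[...,2]>30)&(W[...,2]<60)
    P=W[k]
    if len(P): print(f,'contacts',len(P),np.percentile(P,[3,50,97],axis=0).round(1).tolist())
E
```

```text
[ 0.6287 -0.0354  0.0604] [-0.4 -0.2 -1. ] 11.8 0.328
717
-142 11 lat -24.7 29.3 z 84.1
-134 48 lat -17.6 22.0 z 84.5
-126 46 lat -13.7 15.0 z 84.8
-118 52 lat -13.4 15.1 z 85.0
-110 58 lat -13.7 16.2 z 84.6
-102 53 lat -14.7 15.4 z 84.7
-94 59 lat -13.7 16.2 z 84.7
-86 58 lat -13.6 16.1 z 84.6
-78 64 lat -13.8 15.7 z 84.5
-70 60 lat -14.2 14.8 z 84.6
-62 90 lat -14.5 15.2 z 82.5
-54 43 lat -10.7 11.1 z 79.6
-30 46 lat -28.4 31.6 z 68.8
-22 26 lat -29.6 32.9 z 66.7
side15.pkl -36 49 s [-31.4 -22.9 -16.2] lat [-33.5 -25.2] z [61.9 68.8 72.7]
side15.pkl -24 201 s [-29.8 -22.3 -13. ] lat [-22.7  22.7] z [61.1 66.5 71.3]
side15.pkl 24 50 s [-31.9 -22.7 -16.4] lat [24.8 32.9] z [61.6 68.2 73. ]
side15.pkl foot 37 [[9.8, -8.6, 46.6], [14.0, -2.3, 49.3], [20.8, 5.1, 53.0]]
side15.pkl contacts 4 [[31.4, -12.8, 48.9], [32.6, -10.0, 49.9], [34.1, -5.8, 50.8]]
top1.pkl -36 29 s [-33.4 -27.1 -19.4] lat [-33.4 -25. ] z [63.  69.2 73.4]
top1.pkl -24 103 s [-29.9 -25.5 -15.1] lat [-22.4  22.8] z [60.9 66.8 71.2]
top1.pkl 24 25 s [-32.3 -25.9 -18.2] lat [25.6 32.2] z [62.9 69.6 72.4]
top1.pkl foot 38 [[9.4, -9.1, 43.3], [14.9, -1.8, 48.5], [21.0, 6.0, 53.1]]
top1.pkl contacts 16 [[28.9, -12.6, 46.6], [31.2, -1.5, 49.4], [34.6, 10.0, 53.1]]
side1.pkl -36 49 s [-31.  -23.  -17.5] lat [-33.3 -24.3] z [62.1 69.3 73.5]
side1.pkl -24 206 s [-29.2 -22.1 -12.6] lat [-23.5  23.1] z [60.9 66.3 71.1]
side1.pkl 24 47 s [-31.3 -22.4 -16.1] lat [24.3 32.5] z [62.7 69.2 73.3]
side1.pkl foot 38 [[10.2, -8.3, 46.5], [13.9, -2.2, 48.6], [20.6, 4.6, 52.0]]
side1.pkl contacts 2 [[33.4, -7.3, 50.4], [34.6, 0.7, 51.2], [35.8, 8.7, 52.0]]
```

Call:
jog_arm --turn '[[0,0,0],[0,0,0],[0,0,0],[0,0,0]]' --slide '[[0,15,-1],[0,12,0],[0,4,0],[0,0,0]]' --grip '[20,20,20,20]'

```text
time: 12.2
tool_pos: [0.6288, -0.0367, 0.0304]
tcp_rot: [-1.275, 1.106, -1.102]
wrist_force: [1.1, -0.1, -0.8]
width: 0.332
```

```bash
python3 look.py side 16 204 384 230 400 4; python3 m14.py side16.pkl 44 60; python3 go.py .63 -.036 .03 -83.6
```

```text
[ 0.6295 -0.0368  0.0313] [ 0.6  0.1 -1.4] 12.25 0.331
625
-134 43 lat -15.0 20.7 z 52.4
-126 46 lat -15.1 13.9 z 52.8
-118 51 lat -15.3 14.1 z 52.3
-110 53 lat -15.4 13.7 z 52.7
-102 54 lat -15.9 13.2 z 52.7
-94 59 lat -15.3 15.4 z 52.3
-86 59 lat -15.4 13.1 z 52.4
-78 60 lat -15.3 13.8 z 52.3
-70 61 lat -16.1 15.1 z 52.0
-62 81 lat -15.3 13.5 z 50.0
-54 34 lat -12.3 9.4 z 47.6
-30 12 lat -23.3 23.7 z 48.7
-22 8 lat -23.8 23.4 z 48.9
slide mm [-0.8  1.3  0.6] turn [ 0.0012  0.0302 -0.0003] yaw -81.87 slide in target axes [-0.8  1.3  0.5] t 12.25
```

View pics/s16.png

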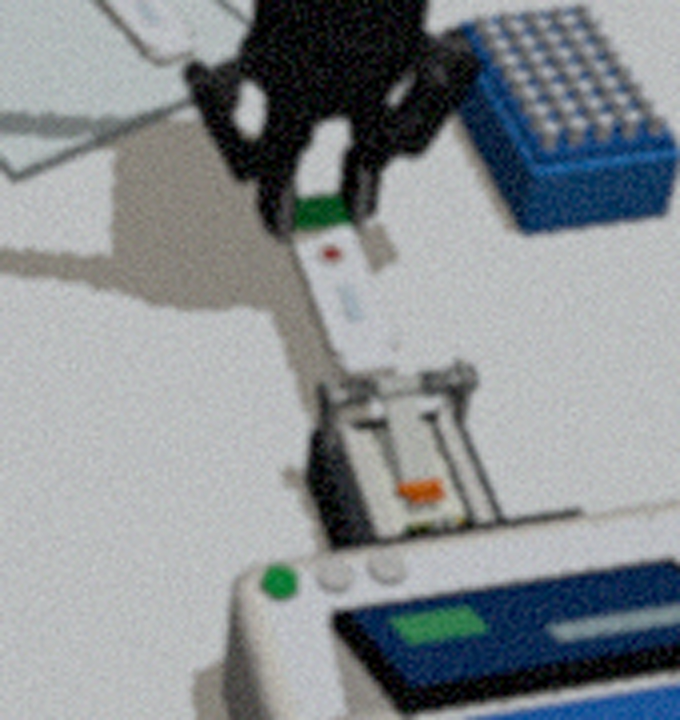

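Call:
jog_arm --turn '[[0,0,0],[0,0,0],[0,0,0],[0,0,0]]' --slide '[[10,0,0.2],[12,0,-0.4],[12,0,-0.4],[0,0,0]]' --grip '[20,20,20,20]'

```text
time: 12.65
tool_pos: [0.6349, -0.073, 0.0326]
tcp_rot: [-1.272, 1.104, -1.107]
wrist_force: [0.7, -0.1, -0.8]
width: 0.328
```

```bash
python3 look.py side 17 244 384 270 400 5; python3 m14.py side17.pkl 44 60
```

```text
[ 0.6346 -0.0721  0.0324] [ 0.2 -0.3 -0. ] 12.7 0.331
471
-102 14 lat -8.9 28.0 z 53.9
-94 59 lat -12.9 17.0 z 54.7
-86 44 lat -13.4 16.6 z 54.9
-78 58 lat -13.1 14.4 z 54.9
-70 64 lat -13.6 15.8 z 54.9
-62 65 lat -13.6 16.1 z 54.7
-54 61 lat -13.5 15.5 z 54.6
-46 47 lat -13.2 15.5 z 54.6
-30 44 lat -23.7 24.0 z 52.3
-22 15 lat -24.4 22.7 z 50.2
```

View pics/s17.png

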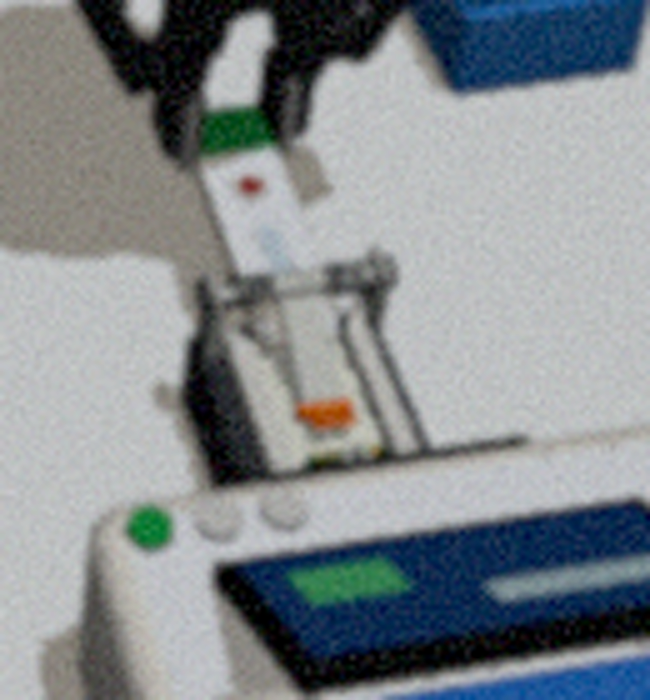

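Call:
jog_arm --turn '[[0,0,0],[0,0,0],[0,0,0],[0,0,0]]' --slide '[[0,2,-1.2],[5,1,-0.1],[6,0,-0.2],[0,0,0]]' --grip '[20,20,20,20]'

```text
time: 13.1
tool_pos: [0.6344, -0.0824, 0.029]
tcp_rot: [-1.273, 1.104, -1.104]
wrist_force: [0.1, 0.8, -0.6]
width: 0.33
```

```bash
python3 look.py side 18 244 384 270 400 5; python3 m14.py side18.pkl 44 60
```

```text
[ 0.6344 -0.0821  0.029 ] [ 1.1 -0.3 -0.9] 13.15 0.332
378
-94 6 lat 5.6 28.3 z 51.2
-86 49 lat -13.4 15.1 z 51.0
-78 56 lat -14.7 15.0 z 51.0
-70 55 lat -15.2 13.8 z 51.0
-62 63 lat -15.3 14.7 z 50.6
-54 67 lat -14.8 14.2 z 51.2
-46 19 lat -13.4 12.6 z 51.8
-30 42 lat -23.7 24.3 z 50.7
-22 19 lat -23.9 23.2 z 50.4
```

View pics/s18.png

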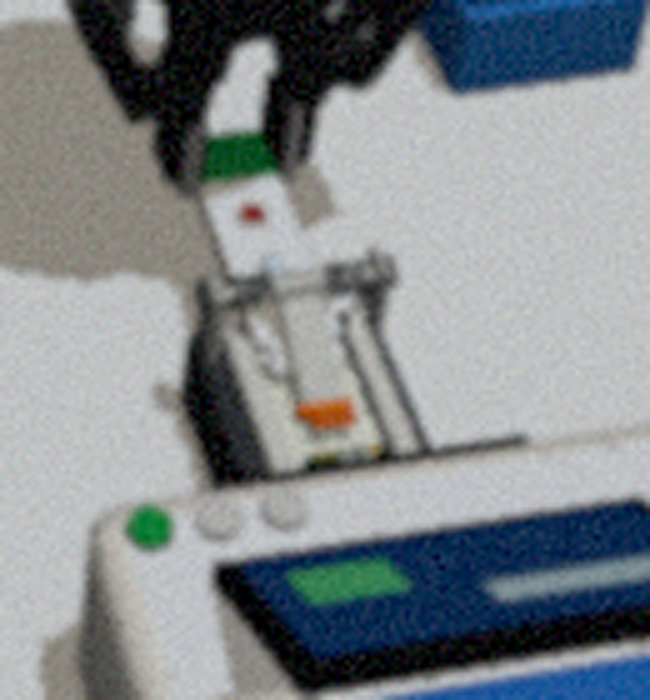

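Call:
jog_arm --turn '[[0,0,0],[0,0,0],[0,0,0]]' --slide '[[5,0,-0.15],[5,0,-0.15],[0,0,0]]' --grip '[20,20,20]' --newtons 70

```text
time: 13.45
tool_pos: [0.6355, -0.0924, 0.0291]
tcp_rot: [-1.273, 1.104, -1.105]
wrist_force: [0.3, -0.0, -0.7]
width: 0.324
```

Call:
jog_arm --turn '[[0,0,0],[0,0,0],[0,0,0]]' --slide '[[3,0,-0.1],[2,0,-0.05],[0,0,0]]' --grip '[20,20,20]'

```text
time: 13.75
tool_pos: [0.6356, -0.0948, 0.0289]
tcp_rot: [-1.271, 1.107, -1.102]
wrist_force: [0.3, 5.5, 2.4]
width: 0.325
```

Call:
jog_arm --turn '[[0,0,0],[0,0,0],[0,0,0]]' --slide '[[2,0,-0.05],[2,0,-0.05],[0,0,0]]' --grip '[20,20,20]'

```text
time: 14.05
tool_pos: [0.6356, -0.097, 0.0287]
tcp_rot: [-1.27, 1.109, -1.1]
wrist_force: [-0.7, 12.4, 2.3]
width: 0.326
```

Call:
jog_arm --turn '[[0,0,0],[0,0,0],[0,0,0]]' --slide '[[2,0,-0.05],[2,0,-0.05],[0,0,0]]' --grip '[20,20,20]'

```text
time: 14.35
tool_pos: [0.6363, -0.1015, 0.0289]
tcp_rot: [-1.27, 1.107, -1.101]
wrist_force: [-0.7, 9.9, 2.3]
width: 0.324
```

Call:
jog_arm --turn '[[0,0,0],[0,0,0],[0,0,0]]' --slide '[[2,0,-0.05],[2,0,-0.05],[0,0,0]]' --grip '[20,20,20]'

```text
time: 14.65
tool_pos: [0.6367, -0.1054, 0.0289]
tcp_rot: [-1.27, 1.108, -1.1]
wrist_force: [-1.2, 9.5, 2.7]
width: 0.325
```

```bash
python3 look.py side 19 244 384 270 400 5; python3 m14.py side19.pkl 44 60
```

```text
[ 0.6367 -0.1054  0.0289] [-1.2  9.5  2.3] 14.7 0.322
208
-70 13 lat -11.6 27.3 z 50.7
-62 64 lat -15.0 14.4 z 51.1
-54 53 lat -15.7 14.3 z 51.0
-46 16 lat -13.3 12.9 z 51.2
-30 46 lat -23.2 23.7 z 50.1
-22 14 lat -23.8 22.4 z 50.0
```

View pics/s19.png

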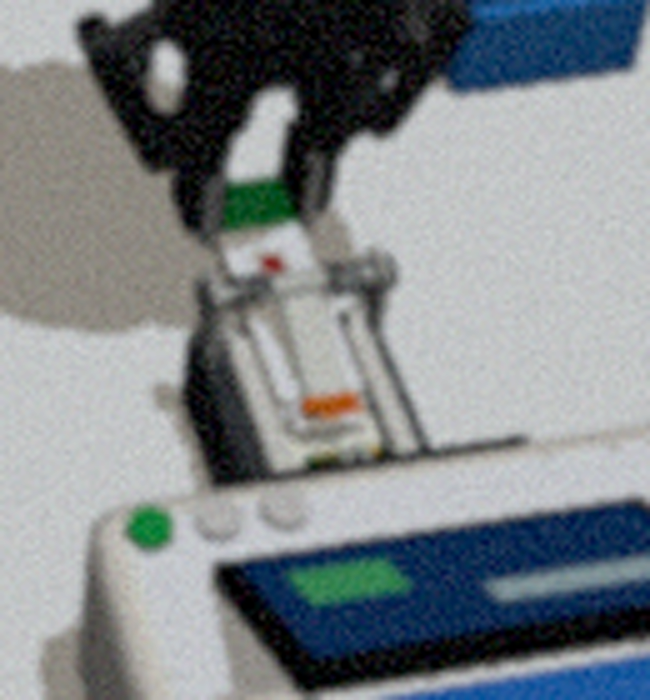

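```bash
python3 - <<'E'
from cart import *
p=pickle.load(open('side19.pkl','rb'))
f=lambda u,v:(270+u/5-.4,244+v/5-.4)
for n,u,v,z in [("nose low L",295,437,.040),("nose low R",368,430,.040),("contacttop",345,457,.049),("contacttopL",312,462,.049)]:
    print(n,rd(ray(p,[f(u,v)],z)).round(1))
im=p['img'][300:345,320:352,::-1];cv2.imwrite('pics/z19.png',np.clip(cv2.resize(im,None,fx=16,fy=13,interpolation=cv2.INTER_CUBIC)*1.6,0,255).astype(np.uint8))
E
```

```text
nose low L [[ 14.9 -11.2  40. ]]
nose low R [[16.5 13.  40. ]]
contacttop [[31.6 -1.1 49. ]]
contacttopL [[ 31.5 -12.   49. ]]
```

View pics/z19.png

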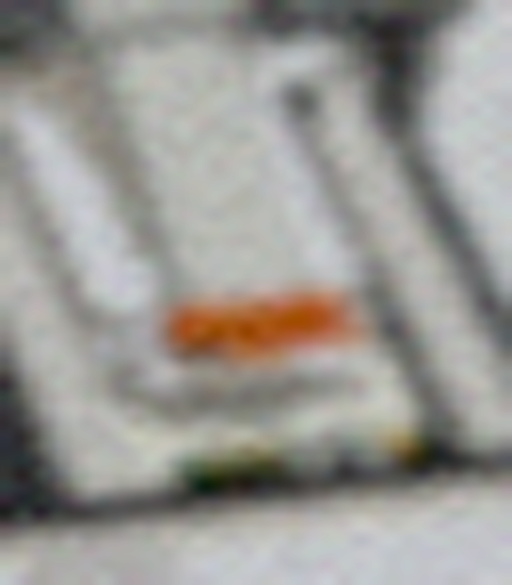

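Call:
jog_arm --turn '[[0,0,0],[0,0,0],[0,0,0]]' --slide '[[2,0,-0.05],[2,0,-0.05],[0,0,0]]' --grip '[20,20,20]'

```text
time: 15.0
tool_pos: [0.6372, -0.109, 0.0289]
tcp_rot: [-1.27, 1.108, -1.1]
wrist_force: [-1.3, 10.9, 2.0]
width: 0.324
```

Call:
jog_arm --turn '[[0,0,0],[0,0,0],[0,0,0]]' --slide '[[2,0,-0.05],[1,0,-0.05],[0,0,0]]' --grip '[20,20,20]'

```text
time: 15.3
tool_pos: [0.6376, -0.1127, 0.0289]
tcp_rot: [-1.271, 1.107, -1.101]
wrist_force: [-1.0, 7.9, 2.3]
width: 0.323
```

Call:
jog_arm --turn '[[0,0,0],[0,0,0],[0,0,0]]' --slide '[[1,0,-0.03],[1,0,-0.03],[0,0,0]]' --grip '[20,20,20]'

```text
time: 15.6
tool_pos: [0.6378, -0.1148, 0.0289]
tcp_rot: [-1.271, 1.107, -1.101]
wrist_force: [-1.1, 8.5, 1.9]
width: 0.324
```

```bash
python3 look.py side 20 244 384 270 400 5; python3 m14.py side20.pkl 44 60
```

```text
[ 0.6378 -0.1148  0.0289] [-0.9  7.8  2.5] 15.65 0.321
144
-62 4 lat 5.9 28.4 z 52.0
-54 55 lat -14.1 14.1 z 50.9
-46 23 lat -13.2 14.6 z 51.6
-30 46 lat -23.4 24.0 z 50.5
-22 14 lat -21.9 22.8 z 50.7
```

View pics/s20.png

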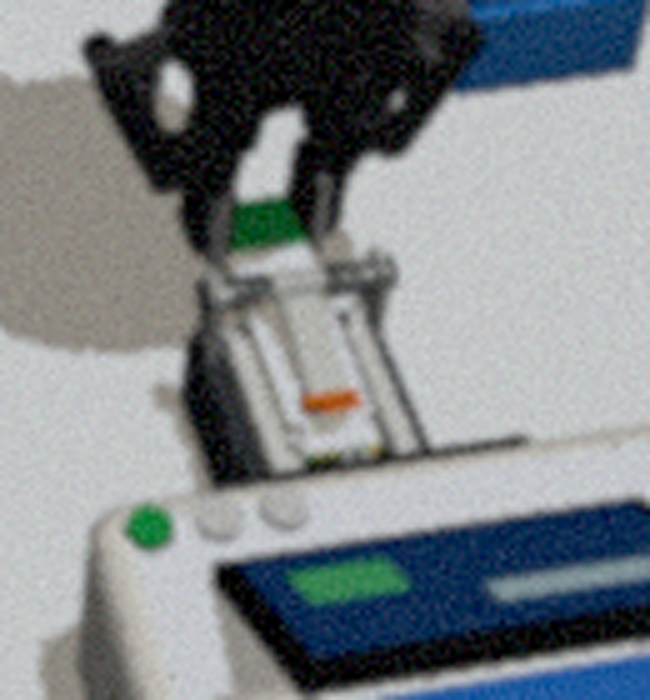

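Call:
jog_arm --turn '[[0,0,0],[0,0,0]]' --slide '[[1,0,-0.03],[0,0,0]]' --grip '[20,20]'

```text
time: 15.85
tool_pos: [0.6379, -0.1158, 0.0289]
tcp_rot: [-1.271, 1.107, -1.101]
wrist_force: [-0.6, 8.1, 2.7]
width: 0.323
```

Call:
jog_arm --turn '[[0,0,0],[0,0,0]]' --slide '[[1,0,-0.03],[0,0,0]]' --grip '[20,20]'

```text
time: 16.05
tool_pos: [0.638, -0.1168, 0.0289]
tcp_rot: [-1.271, 1.107, -1.101]
wrist_force: [-0.6, 8.7, 2.3]
width: 0.322
```

Call:
jog_arm --turn '[[0,0,0],[0,0,0]]' --slide '[[0.7,0,-0.02],[0,0,0]]' --grip '[20,20]'

```text
time: 16.25
tool_pos: [0.6381, -0.1174, 0.0289]
tcp_rot: [-1.271, 1.107, -1.101]
wrist_force: [-1.3, 8.6, 2.1]
width: 0.325
```

Call:
jog_arm --turn '[[0,0,0],[0,0,0]]' --slide '[[0.6,0,-0.02],[0,0,0]]' --grip '[20,20]'

```text
time: 16.45
tool_pos: [0.6381, -0.1175, 0.0289]
tcp_rot: [-1.27, 1.108, -1.1]
wrist_force: [-1.1, 9.7, 3.0]
width: 0.322
```

Call:
jog_arm --turn '[[0,0,0],[0,0,0]]' --slide '[[0.6,0,-0.02],[0,0,0]]' --grip '[20,20]'

```text
time: 16.65
tool_pos: [0.6381, -0.1176, 0.0289]
tcp_rot: [-1.27, 1.108, -1.1]
wrist_force: [-0.4, 11.5, 3.5]
width: 0.321
```

Call:
jog_arm --turn '[[0,0,0],[0,0,0]]' --slide '[[0.6,0,-0.02],[0,0,0]]' --grip '[20,20]'

```text
time: 16.85
tool_pos: [0.6381, -0.1178, 0.0289]
tcp_rot: [-1.269, 1.109, -1.099]
wrist_force: [-1.7, 12.2, 2.6]
width: 0.325
```

Call:
jog_arm --turn '[[0,0,0],[0,0,0],[0,0,0]]' --slide '[[0.6,0,-0.02],[0,0,0],[0,0,0]]' --grip '[20,20,20]'

```text
time: 17.15
tool_pos: [0.6381, -0.1179, 0.0289]
tcp_rot: [-1.269, 1.109, -1.099]
wrist_force: [-1.5, 13.8, 3.9]
width: 0.318
```

```bash
python3 look.py side 21 244 384 270 400 5; python3 - <<'E'
from cart import *
p=pickle.load(open('side21.pkl','rb'))
im=p['img'][300:345,320:352,::-1];cv2.imwrite('pics/z21.png',np.clip(cv2.resize(im,None,fx=16,fy=13,interpolation=cv2.INTER_CUBIC)*1.6,0,255).astype(np.uint8))
E
```

```text
[ 0.6381 -0.1179  0.0289] [-2.3 13.8  4.7] 17.2 0.323
```

View pics/z21.png

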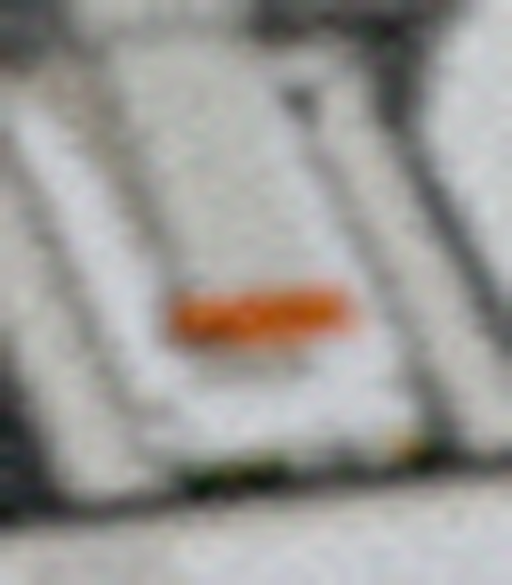

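Call:
jog_arm --turn '[[0,0,0],[0,0,0],[0,0,0],[0,0,0]]' --slide '[[-0.8,0,0],[-0.8,0,0],[-0.9,0,0],[0,0,0]]' --grip '[20,20,20,20]'

```text
time: 17.6
tool_pos: [0.6381, -0.1179, 0.0289]
tcp_rot: [-1.271, 1.106, -1.101]
wrist_force: [-0.9, 7.1, 1.8]
width: 0.324
```

Call:
jog_arm --turn '[[0,0,0],[0,0,0],[0,0,0],[0,0,0],[0,0,0]]' --slide '[[0,0,0],[0,0,0],[0,0,0],[0,0,0],[0,0,0]]' --grip '[32,36,40,46,50]' --newtons 20

```text
time: 18.1
tool_pos: [0.6388, -0.1206, 0.0292]
tcp_rot: [-1.273, 1.104, -1.105]
wrist_force: [-0.2, 0.1, -0.8]
width: 0.497
```

Call:
jog_arm --turn '[[0,0,0],[0,0,0],[0,0,0]]' --slide '[[0,0,0],[0,0,0],[0,0,0]]' --grip '[52,55,55]'

```text
time: 18.4
tool_pos: [0.6386, -0.1203, 0.029]
tcp_rot: [-1.273, 1.104, -1.104]
wrist_force: [0.1, 0.4, 0.5]
width: 0.55
```

```bash
python3 look.py side 22 244 384 270 400 5; python3 m14.py side22.pkl 44 60
```

```text
[ 0.6386 -0.1203  0.029 ] [-0.4  0.9  0.7] 18.45 0.552
128
-54 43 lat -14.6 36.7 z 51.0
-46 17 lat -11.3 13.2 z 51.2
-38 4 lat -7.2 13.9 z 49.4
-30 40 lat -23.3 23.8 z 50.5
-22 17 lat -23.9 21.1 z 50.2
```

View pics/s22.png

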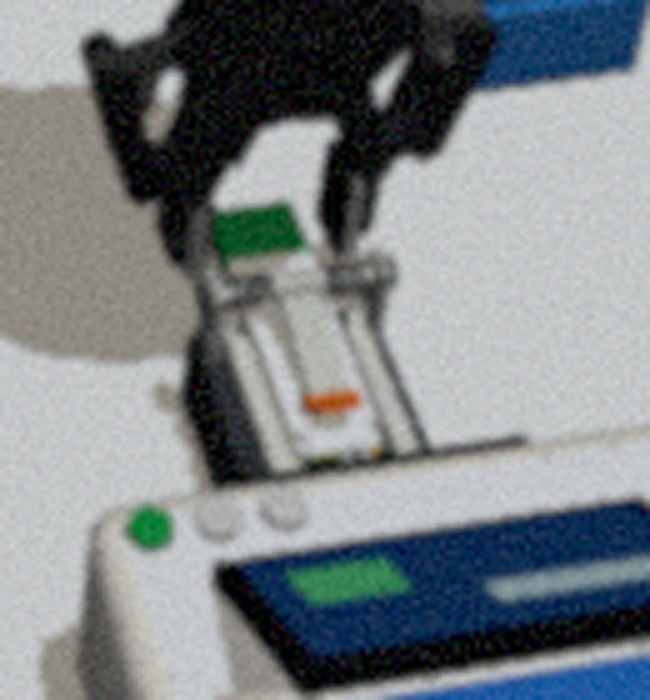

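Call:
jog_arm --turn '[[0,0,0],[0,0,0],[0,0,0],[0,0,0],[0,0,0]]' --slide '[[0,0,-1.5],[0,0,-1.5],[0,0,0],[0,-2,0],[0,-4,0]]' --grip '[60,60,60,60,60]'

```text
time: 18.95
tool_pos: [0.6352, -0.1205, 0.0348]
tcp_rot: [-1.273, 1.105, -1.103]
wrist_force: [0.2, 0.5, 0.5]
width: 0.598
```

Call:
jog_arm --turn '[[0,0,0],[0,0,0],[0,0,0],[0,0,0],[0,0,0]]' --slide '[[0,-10,0],[0,-20,0],[-10,-25,0],[-30,-25,0],[-35,-25,0]]' --grip '[60,60,60,60,60]'

```text
time: 19.45
tool_pos: [0.6253, -0.0466, 0.1421]
tcp_rot: [-1.271, 1.104, -1.107]
wrist_force: [1.6, 0.4, 0.1]
width: 0.602
```

Call:
jog_arm --turn '[[0,0,0],[0,0,0],[0,0,0],[0,0,0],[0,0,0]]' --slide '[[-40,-10,0],[-40,-10,0],[-40,0,0],[0,0,0],[0,0,0]]' --grip '[60,60,60,60,60]'

```text
time: 19.95
tool_pos: [0.6081, 0.0734, 0.161]
tcp_rot: [-1.273, 1.101, -1.103]
wrist_force: [-0.1, -0.4, -0.4]
width: 0.598
```

```bash
python3 look.py side 23 244 384 270 400 5; python3 look.py top 23 90 220 330 480 5; python3 m14.py side23.pkl 44 60
```

```text
[0.6082 0.0724 0.1607] [ 0.2  0.  -0.4] 20.0 0.601
[0.6082 0.0719 0.1604] [-0.  -0.7 -0.1] 20.05 0.6
114
-78 4 lat -13.3 15.0 z 49.9
-54 48 lat -14.8 14.1 z 50.8
-46 19 lat -13.3 12.7 z 51.8
-30 25 lat -23.7 22.3 z 50.5
-22 15 lat -23.9 23.0 z 49.5
```

View pics/s23.png

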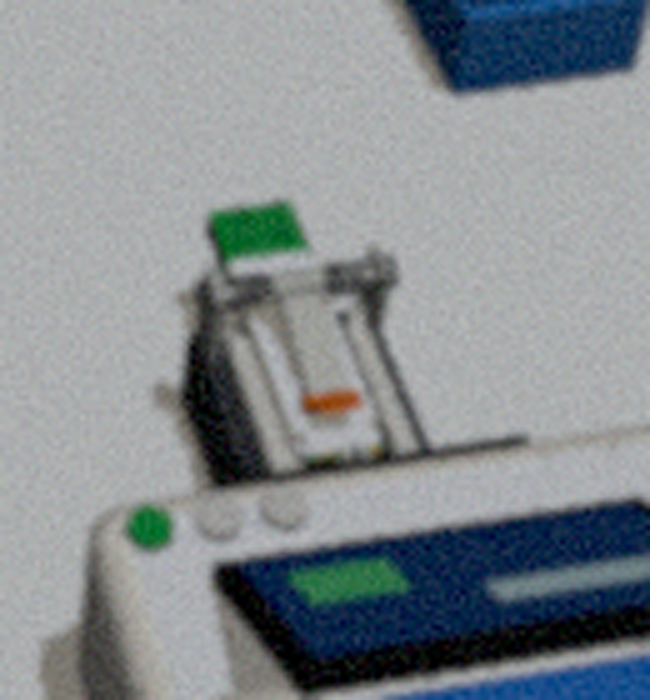

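View pics/t23.png

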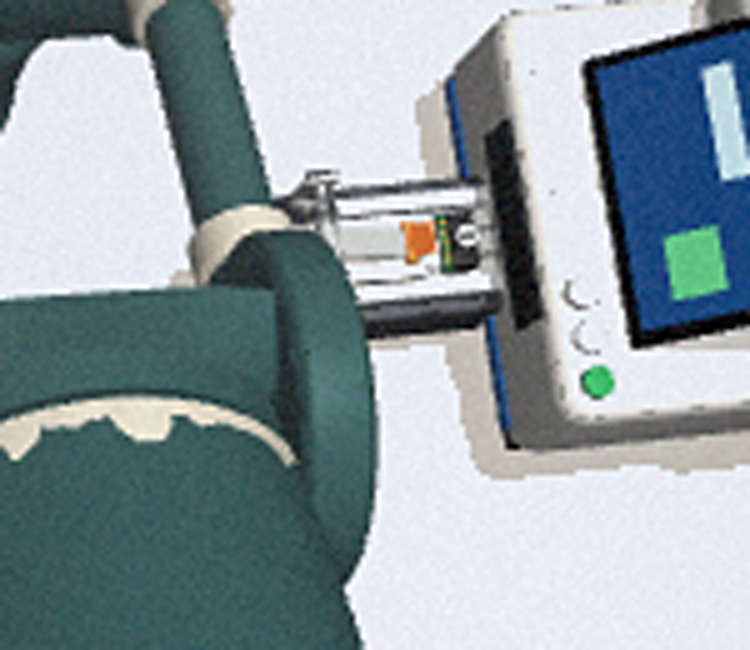

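```bash
python3 - <<'E'
from cart import *
p=[pickle.load(open(f'side{k}.pkl','rb')) for k in (21,22,23)]
g=[cv2.cvtColor(x['img'],cv2.COLOR_RGB2GRAY).astype(np.float32) for x in p]
for box in [(285,305,316,338),(318,336,325,350)]:
    a,b,c,d=box
    w=cv2.createHanningWindow((d-c,b-a),cv2.CV_32F)
    for i,j in ((0,1),(1,2),(0,2)): print(box,i,j,cv2.phaseCorrelate(g[i][a:b,c:d],g[j][a:b,c:d],w))
for x in p:
    h=cv2.cvtColor(x['img'],cv2.COLOR_RGB2HSV);W=rd(cloud(x))
    m=np.zeros(h.shape[:2],bool);m[280:300,308:335]=1
    k=m&(h[...,0]>45)&(h[...,0]<90)&(h[...,1]>120);v,u=np.where(k)
    X=rd(ray(x,np.c_[u,v],.050));print(k.sum(),X.min(0).round(1),X.max(0).round(1))
q=p[2]['img'][300:345,320:352,::-1];cv2.imwrite('pics/z23.png',np.clip(cv2.resize(q,None,fx=16,fy=13,interpolation=cv2.INTER_CUBIC)*1.6,0,255).astype(np.uint8))
E
```

```text
(285, 305, 316, 338) 0 1 ((-0.23944155654343469, 0.3520138550266516), 0.40322862565517426)
(285, 305, 316, 338) 1 2 ((-0.7246511446025892, -0.21964078459755498), 0.8837558935085933)
(285, 305, 316, 338) 0 2 ((-0.5110864774255361, -0.7108236230230514), 0.5728102793296178)
(318, 336, 325, 350) 0 1 ((0.27387621550481, -0.17823607673897435), 0.8459547323650783)
(318, 336, 325, 350) 1 2 ((0.048669526390133555, -0.0971810933806676), 0.7830055194430882)
(318, 336, 325, 350) 0 2 ((0.5626973966059872, -0.06876313138434931), 1.005213081571791)
119 [-89.  -18.1  50. ] [-54.5  26.7  50. ]
133 [-86.4 -17.2  50. ] [-54.2  12.8  50. ]
135 [-72.9 -15.9  50. ] [-53.9  13.5  50. ]
```

View pics/z23.png

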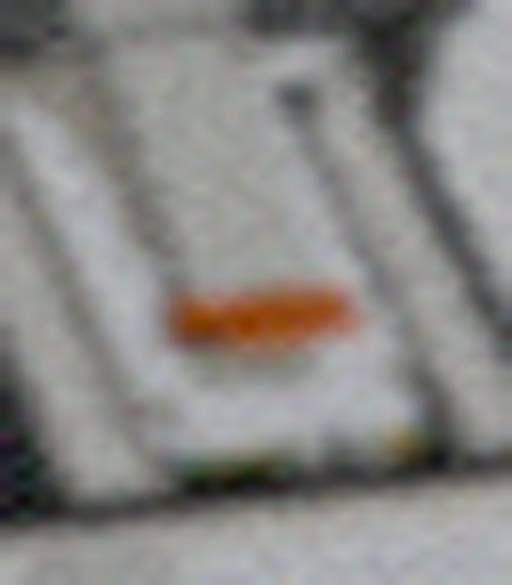

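```bash
python3 -c "
from workcell import bot
print(bot.finish_job()); s=bot.read_state(); print(s['time'])"
```

```text
the job is handed in; nothing more can be done
None
the job is handed in; nothing more can be done
```

I loaded the green cartridge into the reader, pressed it onto the contacts and let go, then handed the job in at about 20 s. No verdict was reported.

**Insertion:** The nose met the hold-down arm, and pushing it back took up to about 12 N. It then slid on beneath the arm at a steady 8–8.7 N until it met the contacts. I pressed it home to 13.8 N in total, which is about 5.3 N on the contacts, and held that for over 0.2 s. I eased the push off before opening the fingers, then backed the gripper clear.

**Last checks:**
- **Position:** The side picture shows the cartridge in line with the channel, centred within about 1 mm and flat, with the orange foot resting on it and the nose at the contacts.
- **After release:** I saw no movement of the cartridge, to about 1 mm. The wrist force is back to zero and the robot touches nothing.
- **Not measured:** The contact force after release could not be read. I expect it to have held because sliding friction (about 8 N) exceeds the contacts' push (about 5 N).
- **Bystanders:** I did not measure their positions again at the end. The orange cartridge sat undisturbed in the picture taken after the lift.

**What disagreed:** The height the robot reported for the fingers was about 25 mm lower than the cameras showed. It was also about 5 mm off sideways, and I went by the cameras and by feel instead. Finding the tray floor that way meant touching it with about 27 N, under the 40 N limit.

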